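Put the pattern weights away

TASK

Put the five steel pattern weights away. Stack the three round ones flat inside the clear tube, the largest at the bottom and the smallest on top, so that the stack reaches the black fill line, and lay the long bar flat in the long compartment of the wooden tray and the short bar flat in its short compartment. Do not push the thread spool, the wooden button or the chalk out of their places.

Things in the scene. Friction and masses are not known exactly. Their poses are not given: they have to be found in the camera images.
- disc_large: Solid round steel pattern weight, a plain flat disc 58 mm in diameter and 16 mm thick, about 330 g, with a slightly brighter round patch on top; the largest of the three steel discs. Lies flat on the table, clear of its neighbours. Origin: centre of its underside; z up along its axis.
- disc_medium: Solid round steel pattern weight, a plain flat disc 48 mm in diameter and 16 mm thick, about 225 g, with a slightly brighter round patch on top; the middle one of the three steel discs. Lies flat on the table, clear of its neighbours. Origin: centre of its underside; z up along its axis.
- disc_small: Solid round steel pattern weight, a plain flat disc 38 mm in diameter and 16 mm thick, about 140 g, with a slightly brighter round patch on top; the smallest of the three steel discs. Lies flat on the table, clear of its neighbours. Origin: centre of its underside; z up along its axis.
- bar_long: Plain steel bar weight, 90 mm long (its own y axis), 24 mm wide (x), 22 mm high (z), about 370 g; the longer of the two bars. Lies flat on the table; origin: centre of its underside.
- bar_short: Plain steel bar weight, 44 mm long (its own y axis), 24 mm wide (x), 22 mm high (z), about 180 g; the shorter of the two bars. Lies flat on the table; origin: centre of its underside.
- tube: Fixed upright clear plastic tube, on a thin black foot 100 mm across. Bore 68 mm, wall 4 mm, inner floor 6 mm and rim 60 mm above the table; the top 6 mm flare to a black-edged mouth 86 mm across outside. Black fill line round the wall just below the flare, at 53 mm: three stacked discs reach it (top at 54). A disc let go level at the mouth drops and lands flat. Origin: on the axis, table height.
- tray: Fixed light wood tray, 210 mm long (its y axis), 80 wide (x), 15 high; floor 5 mm, walls 6 mm thick. A cross wall parts it: long compartment 120 x 68 mm inside, centred 39 mm from the origin to its +y; short one 72 x 68 mm, centred 63 mm to its -y. Turned at most 0.2 rad from world y. A bar (long side along y) stands 12 mm above the walls. Origin: centre of underside, table height.
- spool: Wooden thread spool standing upright, 38 mm in diameter, 46 mm high, wound with lilac thread. Origin: centre of its underside. A bystander among the weights: leave it where it is.
- button: Big dark wooden coat button, a disc 48 mm in diameter and 10 mm thick with four small dark holes; not a weight. Origin: centre of its underside. A bystander among the weights: leave it where it is.
- chalk: Flat white square piece of tailor's chalk, 44 x 44 mm, 10 mm thick. Origin: centre of its underside. A bystander among the weights: leave it where it is.
Things that resemble listed ones, but are neither listed nor needed, are in the scene too. Leave any red look-alike of the disc_large alone.

How it is judged:
At the end, for the whole second after the job is handed in: Large, medium and small disc flat (0.12 rad) in the tube in this order from the bottom, undersides 6, 22 and 38 mm above the table (+-4 mm), within 20 mm of its axis; long and short bar flat (0.08 rad) on the floor (+-3 mm) of the long and the short compartment; all at rest (below 0.02 m/s) (horizontal distance between each of disc_large, disc_medium, disc_small and tube below 0.02 m and z of disc_large in the frame of tube between 0.002 and 0.01 m and angle between each of disc_large, disc_medium, disc_small's own z axis and vertical below 0.12 rad and z of disc_medium in the frame of tube between 0.018 and 0.026 m and z of disc_small in the frame of tube between 0.034 and 0.042 m and x of bar_long in the frame of tray between -0.026 and 0.026 m and y of bar_long in the frame of tray between 0.018 and 0.06 m and z of bar_long in the frame of tray between 0.002 and 0.008 m and angle between each of bar_long, bar_short's own z axis and vertical below 0.08 rad and x of bar_short in the frame of tray between -0.026 and 0.026 m and y of bar_short in the frame of tray between -0.089 and -0.037 m and z of bar_short in the frame of tray between 0.002 and 0.008 m and linear speed of each of disc_large, disc_medium, disc_small, bar_long, bar_short below 0.02 m/s); the robot touches nothing.
It fails at once if the thread spool is shifted by more than 25 mm (distance of spool from where it was at the start of the episode above 0.025 m).
It fails at once if the wooden button is shifted by more than 25 mm (distance of button from where it was at the start of the episode above 0.025 m).
It fails at once if the chalk is shifted by more than 25 mm (distance of chalk from where it was at the start of the episode above 0.025 m).
It also fails if it takes over 112 s, if anything falls off the work surface, if the arm or the gripper's body presses on something with over 40 N, if the wrist force passes 120 N, or if a joint passes its speed limit or range.

ROBOT

A 6-joint arm with a two-finger parallel gripper is mounted at the origin on the work surface. World frame = base frame: x ahead of the robot, y to its left, z up, the work surface at z = 0. Lengths are in m, angles in rad, forces in N, time in s.
With the tool pointing down it reaches from about 0.35 to 0.925 m from the base axis. Payload 6.4 kg.
Tool frame: the origin (TCP) lies midway between the tips of the shut fingers; the grasp point (between the pads) lies 19 mm behind it; x points along the fingers, y is the direction in which the jaws open and shut, and the axes are right-handed (so a half turn about x gives the same grasp; the last joint's range is limited). The gripper opens to 94 mm and grips with 3 to 60 N. Pads are 16 mm wide; open, the fingers measure 119 mm over their backs; the gripper's body (75 mm by 177 mm) begins 78 mm behind the grasp point.
Start: joints at [1.122, 0.245, 1.558, -0, 1.339, -0.174], TCP at [0.176, 0.626, 0.205] pointing down, gripper open.
Joint ranges: [-3.13, 3.13], [-1.02, 2.26], [0.13, 2.54], [-0.95, 4.09], [0.21, 2.88], [-2.74, 2.74]. Speed limits (rad/s): [2.57, 2.57, 3.14, 3.14, 3.14, 3.14].

INTERFACE

Orientations are given as a rotation vector (axis times angle).
In Python, from rig import sense, capture, calibration, sign_off gives the robot as it stands.
- The arm moves only by the tool move_arm, never from a script. Its argument "rows" is a list of rows, each an object of numbers: "tx", "ty", "tz": the shift along the tool's x, y, z in cm; "yaw": the turn about the tool's x in degrees; "fingers": the gripper command: -1 is fully open, 1 is shut, values between are in proportion. In form: [{"tx": .., "ty": .., "tz": .., "yaw": .., "fingers": ..}, ...]. A call has 1 to 20 rows; each row is the pose to reach, as a shift and turn from the pose commanded when the call began, along the tool's axes at that moment; what a row does not reach only later rows make up. A row lasts 1/10 s, in which the tool goes at most 50 mm and 8.59 degrees, less where a joint would pass 70% of its speed; a pose out of reach is approached as far as the arm can. A call with a gripper value outside its range is refused whole. The fingers move at their own pace and stop on an object; the grip force is fixed at half the most. Time passes only in rows, so rows that repeat a pose let the fingers close. It gives the time, the measured TCP pose, the force and the opening at its end, in the units of the state.
- sense(): the state, without advancing time (a new reading comes with each control period).
- capture(name): name is "scene" or "top" or "wrist"; returns (picture, depth): 400x640x3 uint8, red, green, blue; 400x640 float32, m along the optical axis (not along the pixel's ray), 0 where there is no reading.
- calibration(name): a dict with "camera_matrix" (3x3 intrinsics, pixels), "pose" (4x4, takes a point from camera to world coordinates); the wrist camera has in their place "mount" (4x4, takes a point from camera to tool coordinates, whose origin is the TCP and whose axes are the tool frame's). Camera axes: x right, y up, looking along -z (the intrinsics and any distortion apply to the point x, -y, -z); pixel columns grow to the right and rows downward; lengths in m; the calibration is good to about 2 mm. The wrist camera is an equidistant fisheye: a pixel r from the principal point sees the ray r / f radians off the axis. A picture is of the moment at which its call begins: read the wrist's pose just before it. calibration takes no time and is no camera call.
- sign_off(): hands the job in, once; it reports no verdict.
The state is a dict: "time": time; "joint_pos": joint angles; "dq": joint speeds; "joint_torque": joint torques, N m; "eef_pos": TCP position; "ee_rot": TCP orientation; "contact_force": force on the tool from outside, world axes, zero at the start; "ft_torque": the same for the moment, N m; "grip_width": finger opening in m.
Only numpy, scipy, OpenCV 4.12 (cv2) and the standard library are available. Lean on these libraries where they do the work, as an engineer would, in place of code of your own. Each camera call takes 0.05 s, during which the arm holds its last target.

## Working session

There is one attempt and no reset: what is moved stays moved. The work goes in short steps, Python scripts to look and compute and a tool call to move; the robot and the scene stay as the last step left them, time stands still between calls to the robot, and variables do not carry over. Pictures are saved under pics/ and viewed, and the job is handed in when it is done.

Besides the shell and the picture viewer there is one more tool, called after "Call:" as a command line: name --argument value ..., lists and objects as JSON in quotes. move_arm: Moves the arm, as the interface text tells. Its arguments: {"type":"object","properties":{"rows":{"type":"array"}},"required":["rows"]}

```bash
mkdir -p pics; ls
python3 - <<'E'
from rig import sense,capture,calibration
import cv2,numpy as np
s=sense();print(s)
for n in ["scene","top","wrist"]:
    p,d=capture(n);cv2.imwrite(f"pics/{n}0.png",p[:,:,::-1]);np.save(f"pics/{n}0.npy",d);print(n,calibration(n),(d>0).mean(),d.min(),d.max())
E
```

```text
pics
{'time': 0.0, 'joint_pos': array([ 1.12189541e+00,  2.45757884e-01,  1.55899249e+00, -7.42405914e-06,
        1.33871163e+00, -1.74114871e-01]), 'dq': array([-0.00114823, -0.00117189,  0.00118323,  0.00167717, -0.00218051,
       -0.00091823]), 'joint_torque': array([-1.47551531e-03, -4.15812993e+01, -3.14608455e+01,  6.84299972e-02,
        3.30385950e-02, -1.74449137e-04]), 'eef_pos': array([0.17611454, 0.62506717, 0.20439288]), 'ee_rot': array([ 0.21430614,  1.56057932, -0.21711211]), 'contact_force': array([ 0.3058867 ,  0.91484327, -0.34484221]), 'ft_torque': array([ 0.00635939,  0.06582391, -0.00380038]), 'grip_width': 0.09401887440576294}
scene {'camera_matrix': array([[400.07237802,   0.        , 320.78231999],
       [  0.        , 400.07237802, 207.28899313],
       [  0.        ,   0.        ,   1.        ]]), 'pose': array([[ 0.8340282 , -0.43487792,  0.33952637,  0.91138725],
       [ 0.55162915,  0.66856555, -0.49872375, -0.45873922],
       [-0.01011169,  0.60324232,  0.79749386,  0.89968048],
       [ 0.        ,  0.        ,  0.        ,  1.        ]])} 0.995953
[... 332 characters left out ...]
[-0.01132418,  0.0858676 ,  0.9962422 ,  0.98043748],
       [ 0.        ,  0.        ,  0.        ,  1.        ]])} 0.99580859375 0.0 1.8083171
wrist {'camera_matrix': array([[309.70691629,   0.        , 322.54622435],
       [  0.        , 309.70691629, 199.9446874 ],
       [  0.        ,   0.        ,   1.        ]]), 'mount': array([[ 2.94103697e-04,  2.69269052e-01, -9.63064947e-01,
        -1.79344568e-01],
       [ 9.99999727e-01,  5.74287011e-04,  4.65951271e-04,
         5.90194555e-04],
       [ 6.78541946e-04, -9.63064820e-01, -2.69268809e-01,
        -7.80063734e-02],
       [ 0.00000000e+00,  0.00000000e+00,  0.00000000e+00,
         1.00000000e+00]])} 0.993671875 0.0 1.3039919
```

View pics/top0.png

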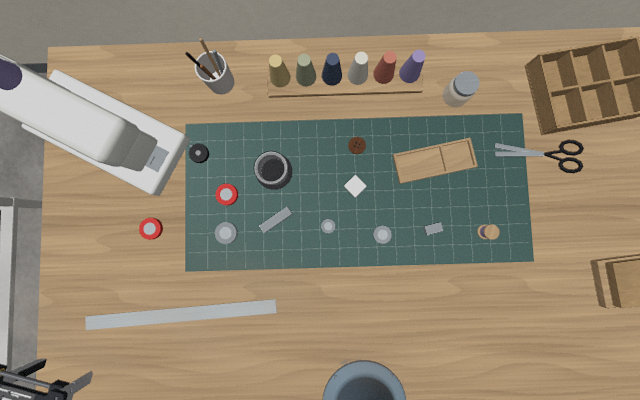

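View pics/scene0.png

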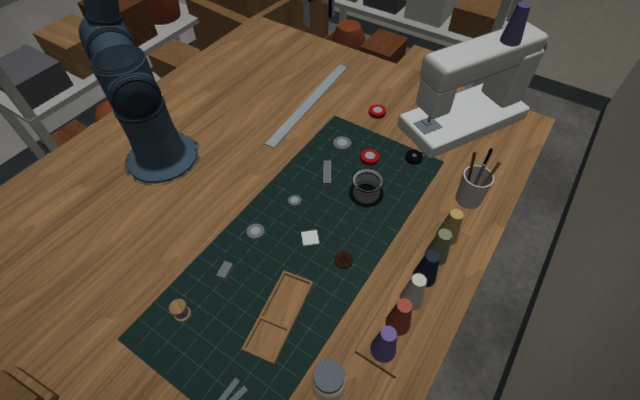

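View pics/wrist0.png

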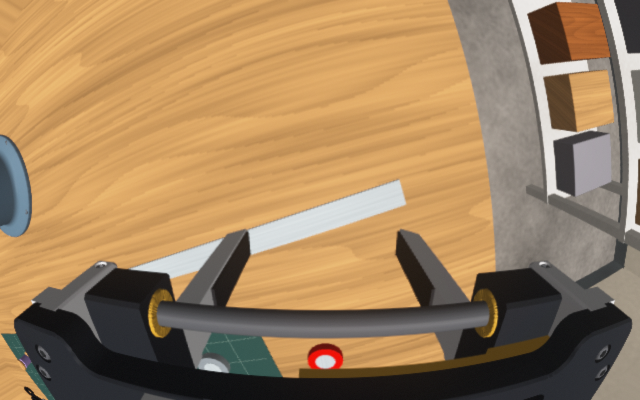

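The top view shows the large disc at (226,233), the small at (328,227), the medium at (382,235), the long bar at (275,220) and the short bar at (434,229). The tube is at about (271,170) and the tray at about (435,160), with its long part on the left (+y). The spool is at (488,232), the chalk at (355,186), the button at (357,145), and a red look-alike at (226,194).

```bash
cat > h.py <<'E'
import numpy as np,cv2
from rig import calibration
def ray(n,uv):
    c=calibration(n);K=c['camera_matrix'];P=c['pose']
    uv=np.atleast_2d(uv).astype(float)
    d=np.c_[(uv[:,0]-K[0,2])/K[0,0],-(uv[:,1]-K[1,2])/K[1,1],-np.ones(len(uv))]@P[:3,:3].T
    return P[:3,3],d
def plane(n,uv,z):
    o,d=ray(n,uv); return o+d*((z-o[2])/d[:,2])[:,None]
def cloud(n,d):
    v,u=np.mgrid[0:400,0:640]
    o,r=ray(n,np.c_[u.ravel(),v.ravel()])
    return (o+r*d.ravel()[:,None]).reshape(400,640,3)
def proj(n,p):
    c=calibration(n);K=c['camera_matrix'];P=c['pose']
    q=(np.atleast_2d(p)-P[:3,3])@P[:3,:3]
    return np.c_[K[0,2]+K[0,0]*q[:,0]/-q[:,2],K[1,2]-K[1,1]*q[:,1]/-q[:,2]]
E
python3 - <<'E'
from h import *
for n in ["top","scene"]:
    im=cv2.imread(f"pics/{n}0.png");d=np.load(f"pics/{n}0.npy")
    C=cloud(n,d);x,y,z=C[...,0],C[...,1],C[...,2]
    hsv=cv2.cvtColor(im,cv2.COLOR_BGR2HSV)
    reg=(x>0.27)&(x<0.68)&(y>-0.55)&(y<0.5)
    t=reg&(abs(z)<0.004); print(n,"table z med",np.median(z[t]) )
    m=((hsv[...,1]<60)&(hsv[...,2]>95)&reg).astype(np.uint8)
    k,l,st,ce=cv2.connectedComponentsWithStats(m)
    for i in range(1,k):
        if st[i,4]<40: continue
        mm=(l==i)
        cnt=max(cv2.findContours(mm.astype(np.uint8),0,1)[0],key=len)[:,0]
        P=C[mm]; zm=np.median(P[:,2])
        W=plane(n,cnt,zm if zm>0.005 else 0.01)[:,:2]
        print(n,i,st[i],"z",zm.round(4),"cen",plane(n,ce[i],zm)[0].round(4),"rect",cv2.minAreaRect((W*1000).astype(np.float32)))
E
python3 - <<'E'
import cv2
a=cv2.imread('pics/top0.png')[105:280,180:535]
cv2.imwrite('pics/topz.png',cv2.resize(a,(800,394),interpolation=cv2.INTER_CUBIC))
E
```

```text
top table z med 0.001319466901086419
top 129 [ 109  116   48   41 1189] z 0.2427 cen [0.6481 0.4831 0.2427] rect ((645.0057373046875, 486.44647216796875), (113.71949005126953, 62.582950592041016), 57.7448616027832)
top 156 [  163   137   382   135 19494] z 0.0023 cen [0.4918 0.1583 0.0023] rect ((511.7375793457031, 9.50604248046875), (1022.2410278320312, 343.13421630859375), 89.1774673461914)
top 382 [220 188  12  12 110] z 0.017 cen [0.5467 0.3472 0.017 ] rect ((546.7115478515625, 346.9377746582031), (28.5570011138916, 29.75761604309082), 43.92731475830078)
scene table z med -0.00025689990028965326
scene 1 [430  61  22  14 152] z 0.2798 cen [0.6577 0.4874 0.2798] rect ((653.5797119140625, 484.9930725097656), (42.93804931640625, 56.255008697509766), 87.9716796875)
scene 4 [408 125  24  19 166] z 0.0482 cen [0.6512 0.4828 0.0482] rect ((649.5541381835938, 489.4425354003906), (37.87087631225586, 92.38448333740234), 61.71000671386719)
scene 5 [334 137  17  12 157] z 0.0148 cen [0.4479 0.3461 0.0148] rect ((449.1298522949219, 345.4269714355469), (50.63479995727539, 49.6474609375), 32.858
[... 887 characters left out ...]
 17 [301 230  19  16 238] z 0.0087 cen [ 5.62e-01 -3.00e-04  8.70e-03] rect ((561.842041015625, 0.16878890991210938), (44.43998718261719, 44.763267517089844), 42.65668487548828)
scene 18 [217 261  15  17 131] z 0.0212 cen [ 0.442  -0.1993  0.0212] rect ((441.7998046875, -199.2163543701172), (21.55368423461914, 41.221824645996094), 13.106461524963379)
scene 19 [219 378  20  22 126] z 0.0095 cen [ 0.6342 -0.4025  0.0095] rect ((634.2769775390625, -402.701904296875), (49.97201156616211, 11.096220016479492), 87.83592987060547)
scene 20 [230 386  17  14  90] z 0.0057 cen [ 0.6554 -0.3971  0.0057] rect ((655.5414428710938, -398.51849365234375), (35.16728591918945, 10.612302780151367), 79.83984375)
```

View pics/topz.png

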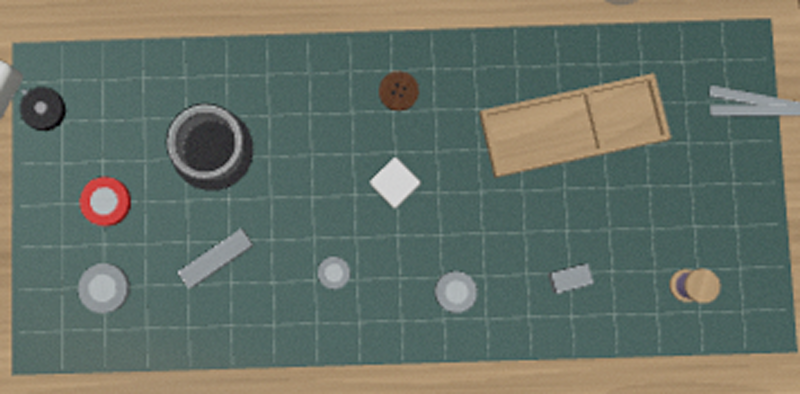

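The zoomed crop shows all ten items clear of each other. The mat is low in saturation, so I'll mask by neutral colour (R≈G) instead.

```bash
cat > meas.py <<'E'
from h import *
def run(top,scene,verbose=True):
  for n,im in (("top",top),("scene",scene)):
    R=im[...,2].astype(int);G=im[...,1].astype(int);B=im[...,0].astype(int)
    m=((abs(R-G)<22)&(abs(R-B)<30)&(G-R<14)&(R>85)).astype(np.uint8)
    m=cv2.morphologyEx(m,cv2.MORPH_OPEN,np.ones((2,2),np.uint8))
    k,l,st,ce=cv2.connectedComponentsWithStats(m)
    for i in range(1,k):
        W=plane(n,ce[i],0.016)[0]
        if st[i,4]<60 or not(0.3<W[0]<0.7 and -0.45<W[1]<0.5): continue
        cnt=max(cv2.findContours((l==i).astype(np.uint8),0,1)[0],key=len)[:,0]
        for z in (0.016,0.022,0.01):
            rr=cv2.minAreaRect((plane(n,cnt,z)[:,:2]*1000).astype(np.float32))
            print(n,st[i],"z",z,"cen",(plane(n,ce[i],z)[0,:2]*1000).round(1),"rect",np.round(rr[0],1),np.round(rr[1],1),round(rr[2],1))
E
python3 - <<'E'
from meas import *
run(cv2.imread("pics/top0.png"),cv2.imread("pics/scene0.png"))
E
```

```text
top [496 144  49  14 392] z 0.016 cen [ 634.2 -429.3] rect [ 638.1 -436.9] [127.1  35.1] 88.1
top [496 144  49  14 392] z 0.022 cen [ 633.1 -426.1] rect [ 636.9 -433.7] [126.3  34.8] 88.1
top [496 144  49  14 392] z 0.01 cen [ 635.4 -432.6] rect [ 639.3 -440.2] [127.9  35.3] 88.1
top [255 152  34  33 331] z 0.016 cen [612.2 225.1] rect [612.1 224.4] [88.2 86.2] 88.2
top [255 152  34  33 331] z 0.022 cen [611.2 224.2] rect [611.1 223.6] [87.7 85.7] 88.2
top [255 152  34  33 331] z 0.01 cen [613.2 225.9] rect [613.2 225.3] [88.8 86.7] 88.2
top [345 176  23  23 298] z 0.016 cen [554.7   1.8] rect [554.2   1.4] [45.  45.3] 42.9
top [345 176  23  23 298] z 0.022 cen [554.    2.3] rect [553.6   1.9] [44.7 45. ] 42.9
top [345 176  23  23 298] z 0.01 cen [555.3   1.2] rect [554.9   0.9] [45.2 45.5] 42.9
top [221 190  12  11  99] z 0.016 cen [544.  345.5] rect [543.4 345.3] [29.3 26.6] 88.2
top [221 190  12  11  99] z 0.022 cen [543.4 343.9] rect [542.8 343.7] [29.1 26.5] 88.2
top [221 190  12  11  99] z 0.01 cen [544.6 347.1] rect [544.  346.9] [29.5 26.8] 88.2
top [260 208  33  26 329] z 0.
[... 3051 characters left out ...]
4 -200.1] rect [ 446.4 -200.2] [21.6 41.1] 13.5
scene [218 262  15  16 132] z 0.01 cen [ 440.  -196.5] rect [ 440.1 -196.7] [21.9 41.7] 13.5
scene [221 380  19  20 121] z 0.016 cen [ 639.2 -402.3] rect [ 639.3 -402.2] [47. 11.] 87.7
scene [221 380  19  20 121] z 0.022 cen [ 641.1 -402.7] rect [ 641.2 -402.5] [46.7 10.9] 87.7
scene [221 380  19  20 121] z 0.01 cen [ 637.4 -401.9] rect [ 637.5 -401.8] [47.3 11.1] 87.7
scene [232 388  16  12  84] z 0.016 cen [ 661.8 -396.8] rect [ 661.6 -398.3] [32.2 10.4] 79.4
scene [232 388  16  12  84] z 0.022 cen [ 663.5 -397.2] rect [ 663.3 -398.7] [32.  10.4] 79.4
scene [232 388  16  12  84] z 0.01 cen [ 660.1 -396.3] rect [ 659.9 -397.8] [32.4 10.5] 79.4
```

```bash
cat >> h.py <<'E'
from scipy.spatial.transform import Rotation as Rn
def wtool():
    from rig import sense
    s=sense(); return s['eef_pos'],Rn.from_rotvec(s['ee_rot']).as_matrix(),s
def go(target,yawdir=None,cmd=None):
    """print tx,ty,tz(cm) to target TCP xyz ; yawdir: world angle (rad) wanted of tool y (mod pi)"""
    p,R,s=wtool()
    d=R.T@(np.array(target)-p)*100
    out=dict(zip(("tx","ty","tz"),d.round(2)))
    if yawdir is not None:
        cur=np.arctan2(R[1,1],R[0,1]); sgn=np.sign(R[2,0]) # tool x down => yaw positive turns clockwise from above
        a=(yawdir-cur+np.pi/2)%np.pi-np.pi/2
        out['yaw']=round(float(np.degrees(a*sgn)),1)
    print(out); return out
def wristpts(im_uv,z,p,R):
    c=calibration("wrist");K=c['camera_matrix'];M=c['mount']
    uv=np.atleast_2d(im_uv).astype(float)
    x=(uv[:,0]-K[0,2]);y=(uv[:,1]-K[1,2]);r=np.hypot(x,y);th=r/K[0,0]
    k=np.where(r>0,np.sin(th)/np.maximum(r,1e-9),1/K[0,0])
    d=np.c_[x*k,-y*k,-np.cos(th)]@M[:3,:3].T@R.T
    o=p+R@M[:3,3]
    return o+d*((z-o[2])/d[:,2])[:,None]
E
python3 - <<'E'
from h import *
p,R,s=wtool();print(R.round(3),np.degrees(np.arctan2(R[1,1],R[0,1])))
go([0.445,0.345,0.2],0)
E
```

```text
[[-0.001  0.271  0.962]
 [-0.001  0.962 -0.271]
 [-1.    -0.001 -0.   ]] 74.25565362654191
{'tx': np.float64(0.48), 'ty': np.float64(-19.67), 'tz': np.float64(33.48), 'yaw': 74.3}
```

Call:
move_arm --rows '[{"tx": 0,"ty": -19.7,"tz": 33.5,"yaw": 0,"fingers": -1},{"tx": 0,"ty": -19.7,"tz": 33.5},{"tx": 0,"ty": -19.7,"tz": 33.5},{"tx": 0,"ty": -19.7,"tz": 33.5},{"tx": 0,"ty": -19.7,"tz": 33.5},{"tx": 0,"ty": -19.7,"tz": 33.5},{"tx": 0,"ty": -19.7,"tz": 33.5},{"tx": 0,"ty": -19.7,"tz": 33.5},{"tx": 0,"ty": -19.7,"tz": 33.5},{"tx": 0,"ty": -19.7,"tz": 33.5},{"tx": 0,"ty": -19.7,"tz": 33.5},{"tx": 0,"ty": -19.7,"tz": 33.5}]'

```text
$.rows[1]: bad value
```

```bash
cat > snap.py <<'E'
from h import *
from rig import capture
import sys
def snap(tag,names=("wrist",)):
    p,R,s=wtool()
    for n in names:
        im,d=capture(n);cv2.imwrite(f"pics/{n}{tag}.png",im[:,:,::-1]);np.save(f"pics/{n}{tag}.npy",d)
    np.savez(f"pics/pose{tag}.npz",p=p,R=R)
    print(s['time'],p.round(4),np.degrees(np.arctan2(R[1,1],R[0,1])).round(2),s['grip_width'],s['contact_force'].round(1))
if __name__=="__main__": snap(sys.argv[1],sys.argv[2:] or ("wrist",))
E
python3 snap.py 1 wrist scene top
```

```text
0.15 [0.1762 0.6252 0.2046] 74.26 0.09420874594434091 [-0.  -0.1 -0.2]
```

View pics/wrist1.png

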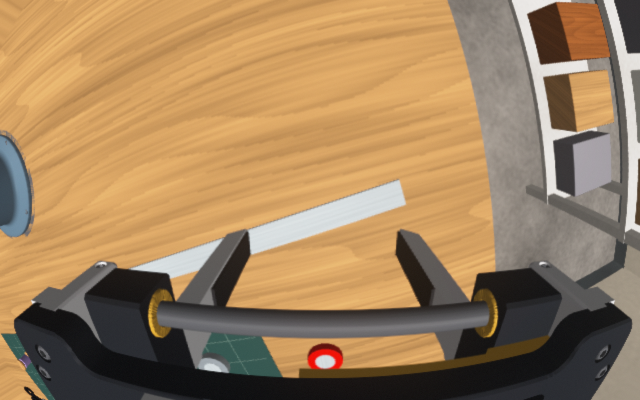

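View pics/scene1.png

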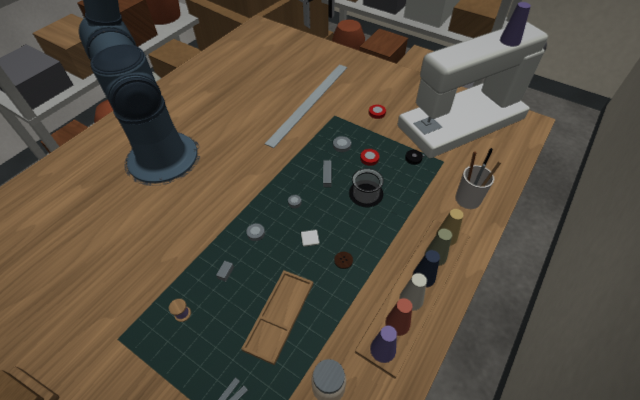

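The call was refused because every row needs all five keys, so the arm has not moved.

Call:
move_arm --rows '[{"tx": 0,"ty": -19.7,"tz": 33.5,"yaw": 0,"fingers": -1},{"tx": 0,"ty": -19.7,"tz": 33.5,"yaw": 0,"fingers": -1},{"tx": 0,"ty": -19.7,"tz": 33.5,"yaw": 0,"fingers": -1},{"tx": 0,"ty": -19.7,"tz": 33.5,"yaw": 0,"fingers": -1},{"tx": 0,"ty": -19.7,"tz": 33.5,"yaw": 0,"fingers": -1},{"tx": 0,"ty": -19.7,"tz": 33.5,"yaw": 0,"fingers": -1},{"tx": 0,"ty": -19.7,"tz": 33.5,"yaw": 0,"fingers": -1},{"tx": 0,"ty": -19.7,"tz": 33.5,"yaw": 0,"fingers": -1},{"tx": 0,"ty": -19.7,"tz": 33.5,"yaw": 0,"fingers": -1},{"tx": 0,"ty": -19.7,"tz": 33.5,"yaw": 0,"fingers": -1},{"tx": 0,"ty": -19.7,"tz": 33.5,"yaw": 0,"fingers": -1}]'

```text
time: 1.4
eef_pos: [0.4446, 0.3459, 0.2054]
ee_rot: [0.215, 1.56, -0.215]
contact_force: [-0.5, -0.1, 0.4]
grip_width: 0.0936
```

```bash
python3 snap.py 2 wrist scene top
```

```text
1.4 [0.4446 0.3459 0.2054] 74.32 0.09356223931246561 [-0.5 -0.1  0.4]
```

View pics/wrist2.png

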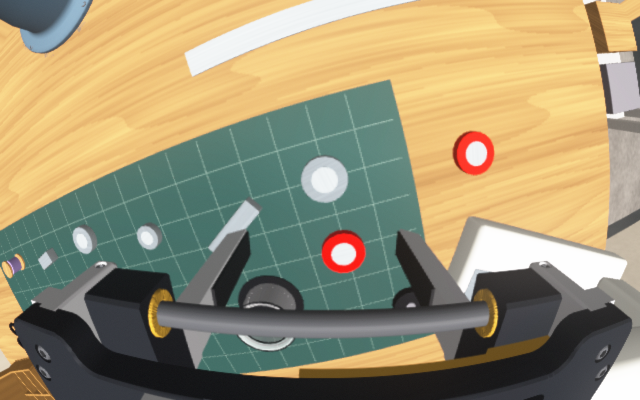

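View pics/top2.png

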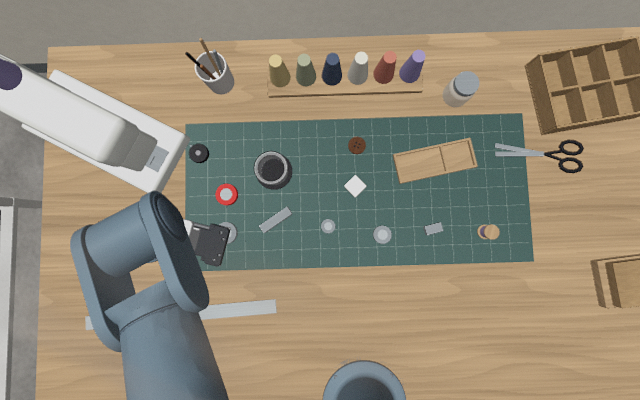

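The wrist view shows the large disc at (324,179) between the fingers' lines of sight, the long bar at (234,227), the red one at (343,252) and the tube at (268,310).

Run:
```python
from h import *
q=np.load("pics/pose2.npz");p,R=q['p'],q['R']
im=cv2.imread("pics/wrist2.png")
Rr,G,B=[im[...,i].astype(int) for i in (2,1,0)]
m=((G-Rr<14)&(abs(Rr-B)<30)&(Rr>85)).astype(np.uint8)
m[280:]=0
k,l,st,ce=cv2.connectedComponentsWithStats(m)
for i in range(1,k):
    if st[i,4]<80: continue
    cnt=max(cv2.findContours((l==i).astype(np.uint8),0,1)[0],key=len)[:,0]
    for z in (0.016,0.022):
        W=wristpts(cnt,z,p,R)[:,:2]*1000
        r=cv2.minAreaRect(W.astype(np.float32)); 
        if abs(r[0][1])<500: print(st[i],z,np.round(r[0],1),np.round(r[1],1),round(r[2],1))
```

```text
[ 185    0  232   76 4817] 0.016 [245.8 371.9] [ 34.7 293.4] 3.4
[ 185    0  232   76 4817] 0.022 [247.9 371.8] [ 34.1 288.7] 3.4
[ 301  156   46   46 1663] 0.016 [443.5 347.9] [54.9 56. ] 74.3
[ 301  156   46   46 1663] 0.022 [442.3 348.2] [54.  55.1] 74.3
[ 192  197   69   83 1837] 0.016 [493.5 193.5] [ 32.4 157.7] 39.4
[ 192  197   69   83 1837] 0.022 [491.5 196.3] [ 31.9 155.1] 39.4
[ 73 225  24  28 508] 0.016 [426.3 -55. ] [45.4 60.3] 5.8
[ 73 225  24  28 508] 0.022 [425.4 -48.1] [44.7 59.3] 5.8
[137 224  25  25 468] 0.016 [452.9  83.7] [35.5 45.7] 12.2
[137 224  25  25 468] 0.022 [451.5  88.3] [35.  44.9] 12.2
[332 243  24  21 386] 0.016 [546.1 346.4] [30.4 29.3] 73.7
[332 243  24  21 386] 0.022 [543.3 346.8] [29.9 28.8] 73.7
[ 38 248  20  21 229] 0.016 [ 438.1 -190.9] [24.2 70.6] 11.9
[ 38 248  20  21 229] 0.022 [ 436.9 -181.8] [23.8 69.5] 11.9
[  6 255  16  20 146] 0.016 [ 426.5 -344.1] [33.6 64.5] 6.8
[  6 255  16  20 146] 0.022 [ 425.6 -332.5] [33.  63.4] 6.8
[ 75 261  42  19 456] 0.016 [488.9 -69.8] [ 28.1 123.2] 13.2
[ 75 261  42  19 456] 0.022 [486.9 -62.7] [ 27.6 121.1] 13.2
```

Call:
move_arm --rows '[{"tx": 5,"ty": 0.05,"tz": -0.2,"yaw": 0,"fingers": -1},{"tx": 10,"ty": 0.05,"tz": -0.2,"yaw": 0,"fingers": -1},{"tx": 15,"ty": 0.05,"tz": -0.2,"yaw": 0,"fingers": -1},{"tx": 18,"ty": 0.05,"tz": -0.2,"yaw": 0,"fingers": -1},{"tx": 20,"ty": 0.05,"tz": -0.2,"yaw": 0,"fingers": -1},{"tx": 20,"ty": 0.05,"tz": -0.2,"yaw": 0,"fingers": -1},{"tx": 20,"ty": 0.05,"tz": -0.2,"yaw": 0,"fingers": 1},{"tx": 20,"ty": 0.05,"tz": -0.2,"yaw": 0,"fingers": 1},{"tx": 20,"ty": 0.05,"tz": -0.2,"yaw": 0,"fingers": 1},{"tx": 20,"ty": 0.05,"tz": -0.2,"yaw": 0,"fingers": 1},{"tx": 20,"ty": 0.05,"tz": -0.2,"yaw": 0,"fingers": 1},{"tx": 20,"ty": 0.05,"tz": -0.2,"yaw": 0,"fingers": 1}]'

```text
time: 2.75
eef_pos: [0.4441, 0.3466, 0.0062]
ee_rot: [0.217, 1.559, -0.215]
contact_force: [-0.4, 1.1, 2.8]
grip_width: 0.0572
```

```bash
python3 snap.py 3 wrist scene top
```

```text
2.75 [0.4441 0.3466 0.0062] 74.24 0.057199216973329796 [-0.4  1.1  2.8]
```

View pics/wrist3.png

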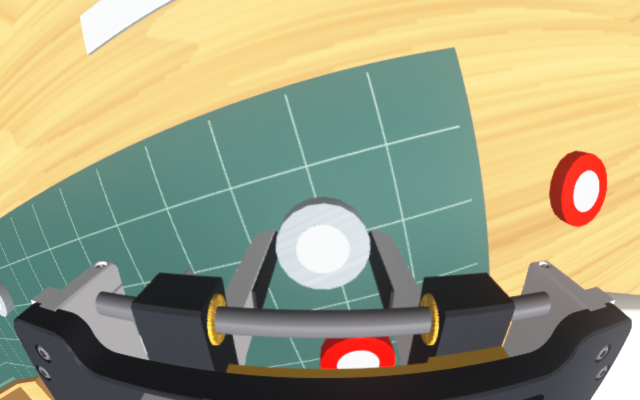

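The disc at (323,244) is gripped. I'll measure its offset from the TCP in the tool frame, and the tube's axis.

```bash
cat > off.py <<'E'
from h import *
import sys
tag=sys.argv[1];zt=float(sys.argv[2])
q=np.load(f"pics/pose{tag}.npz");p,R=q['p'],q['R']
im=cv2.imread(f"pics/wrist{tag}.png")
Rr,G,B=[im[...,i].astype(int) for i in (2,1,0)]
m=((G-Rr<14)&(abs(Rr-B)<30)&(Rr>175)).astype(np.uint8); m[:180]=0;m[300:]=0
k,l,st,ce=cv2.connectedComponentsWithStats(m)
for i in range(1,k):
    if st[i,4]<300: continue
    cnt=max(cv2.findContours((l==i).astype(np.uint8),0,1)[0],key=len)[:,0]
    W=wristpts(cnt,zt,p,R); c,r=cv2.minEnclosingCircle((W[:,:2]*1000).astype(np.float32))
    T=(W-p)@R*1000
    print(st[i],"world",np.round(c,1),round(r,1),"tool y",T[:,1].min().round(1),T[:,1].max().round(1),"z",T[:,2].min().round(1),T[:,2].max().round(1))
E
python3 off.py 3 0.0162
python3 - <<'E'
from h import *
im=cv2.imread("pics/top0.png")
a=im[140:200,245:305];cv2.imwrite("pics/tubez.png",cv2.resize(a,(600,600),interpolation=cv2.INTER_NEAREST))
a=im[130:190,385:485];cv2.imwrite("pics/trayz.png",cv2.resize(a,(800,480),interpolation=cv2.INTER_NEAREST))
E
```

```text
[574 180  25  32 653] world [462.2 548.8] 15.9 tool y 183.9 215.3 z -46.4 -21.7
[ 276  204   94   85 6216] world [443.8 347.2] 28.3 tool y -27.7 28.6 z -28.3 27.5
[ 73 266  47  34 640] world [432.6 157.3] 38.3 tool y -218.5 -152.0 z 19.9 59.4
```

View pics/tubez.png

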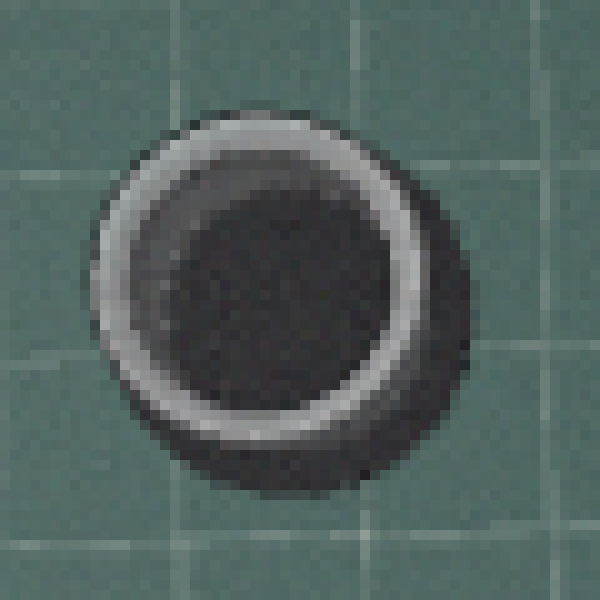

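View pics/trayz.png

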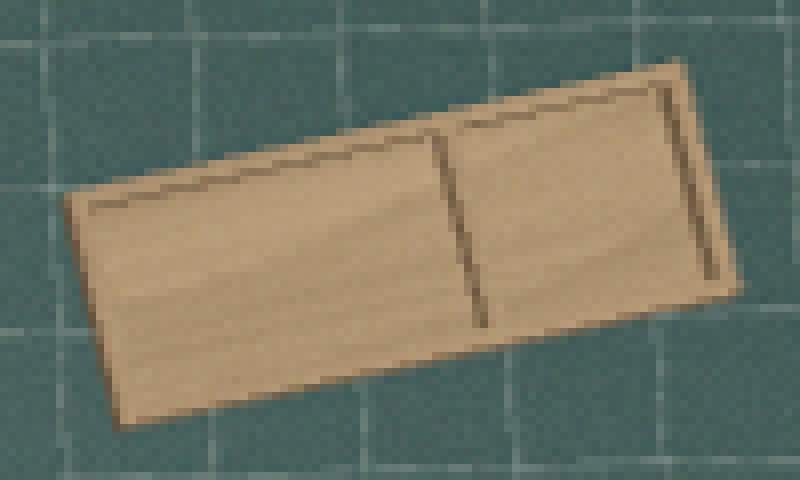

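The tube's mouth rim in the crop spans about (86..427, 108..442), and its foot's right and bottom edges lie at about 472 and 498. The tray's corners in its crop are near (67,194), (686,63), (741,291) and (119,430).

Run:
```python
from h import *
im=cv2.imread("pics/top0.png")
# tube mouth
c=np.array([(86+427)/2,(108+442)/2]);px=c/10-0.5+[245,140]
print("mouth",px,plane("top",px,0.060))
e=np.array([[86,275],[427,275],[256,108],[256,442]])/10-0.5+[245,140]
E=plane("top",e,0.06);print(np.linalg.norm(E[0]-E[1]),np.linalg.norm(E[2]-E[3]))
for z in(0.0,.006):
    f=np.array([[472,310],[290,498]])/10-0.5+[245,140];F=plane("top",f,z);print("foot edge",F[0],"->cy",F[0,1]+.05,F[1],"->cx",F[1,0]+.05)
t=np.array([[67,194],[686,63],[741,291],[119,430]])/8-0.5+[385,130]
T=plane("top",t,0.015)[:,:2];print(T)
print("len",np.linalg.norm(T[0]-T[1]),np.linalg.norm(T[3]-T[2]),np.linalg.norm(T[0]-T[3]),np.linalg.norm(T[1]-T[2]))
# mask
hsv=cv2.cvtColor(im,cv2.COLOR_BGR2HSV)
m=((hsv[...,0]<25)&(hsv[...,1]>50)).astype(np.uint8);m[:132]=0;m[190:]=0;m[:,:388]=0;m[:,485:]=0
cnt=max(cv2.findContours(m,0,1)[0],key=cv2.contourArea)[:,0]
r=cv2.minAreaRect((plane("top",cnt,0.015)[:,:2]*1000).astype(np.float32));print(r)
cen=T.mean(0);yv=((T[0]-T[1])+(T[3]-T[2]));yv/=np.linalg.norm(yv)
print("tray cen",cen,"y ang",np.degrees(np.arctan2(yv[1],yv[0])),"long",cen+.039*yv,"short",cen-.063*yv)
# wrist view of tube rim (before)
```

```text
mouth [270.15 167.  ] [[0.60729417 0.22153011 0.06      ]]
0.08693827620919788 0.08591853527906931
foot edge [0.60609696 0.17206305 0.        ] ->cy 0.22206305281809213 [0.55646673 0.22233902 0.        ] ->cx 0.6064667300972622
foot edge [0.60514447 0.17154262 0.006     ] ->cy 0.22154261702396405 [0.55581797 0.22151091 0.006     ] ->cx 0.6058179699910637
[[ 0.64031711 -0.10032466]
 [ 0.67801894 -0.30856392]
 [ 0.60059434 -0.32173755]
 [ 0.56063282 -0.11380307]]
len 0.21162471376035022 0.21173963548751248 0.08081616690942 0.0785373387377328
((619.3720092773438, -210.36715698242188), (81.38800048828125, 213.44297790527344), 10.408981323242188)
tray cen [ 0.6198908 -0.2111073] y ang 100.57054043386154 long [ 0.61273641 -0.17276914] short [ 0.63144789 -0.27303818]
```

```bash
python3 -c "
from h import *
go([.608,.222,.13])"
```

```text
{'tx': np.float64(-12.37), 'ty': np.float64(-7.53), 'tz': np.float64(19.16)}
```

Call:
move_arm --rows '[{"tx": -3,"ty": 0,"tz": 0,"yaw": 0,"fingers": 1},{"tx": -7,"ty": 0,"tz": 0,"yaw": 0,"fingers": 1},{"tx": -11,"ty": 0,"tz": 0,"yaw": 0,"fingers": 1},{"tx": -12.4,"ty": -1.0,"tz": 2.5,"yaw": 0,"fingers": 1},{"tx": -12.4,"ty": -2.5,"tz": 6.5,"yaw": 0,"fingers": 1},{"tx": -12.4,"ty": -4.2,"tz": 11,"yaw": 0,"fingers": 1},{"tx": -12.4,"ty": -6,"tz": 15,"yaw": 0,"fingers": 1},{"tx": -12.4,"ty": -7.2,"tz": 18,"yaw": 0,"fingers": 1},{"tx": -12.4,"ty": -7.5,"tz": 19.2,"yaw": 0,"fingers": 1},{"tx": -12.4,"ty": -7.5,"tz": 19.2,"yaw": 0,"fingers": 1},{"tx": -12.4,"ty": -7.5,"tz": 19.2,"yaw": 0,"fingers": 1}]'

```text
time: 4.0
eef_pos: [0.6065, 0.2224, 0.1283]
ee_rot: [0.215, 1.563, -0.216]
contact_force: [-0.1, 0.2, -2.8]
grip_width: 0.057
```

```bash
python3 snap.py 4 wrist scene
```

```text
4.0 [0.6065 0.2224 0.1283] 74.28 0.0570208143328645 [-0.1  0.2 -2.8]
```

View pics/wrist4.png

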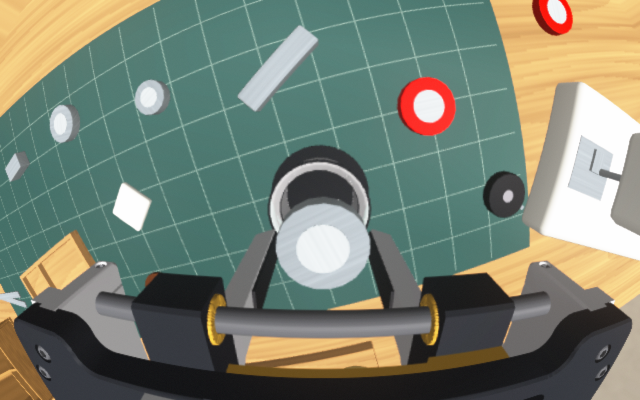

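View pics/scene4.png

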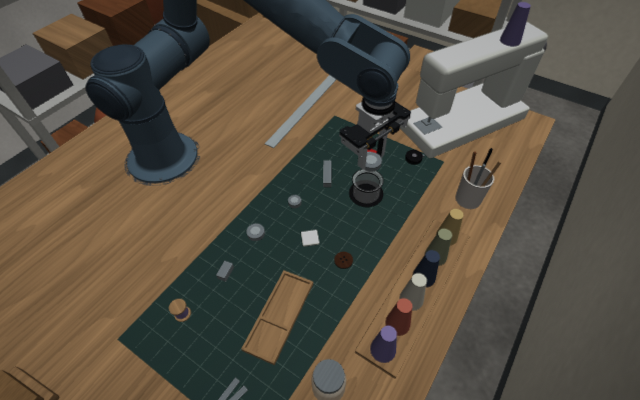

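Run:
```python
import cv2
a=cv2.imread('pics/wrist4.png')[130:260,250:390]
cv2.imwrite('pics/w4z.png',cv2.resize(a,None,fx=5,fy=4.6,interpolation=cv2.INTER_CUBIC))
```

```text
(no output)
```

View pics/w4z.png

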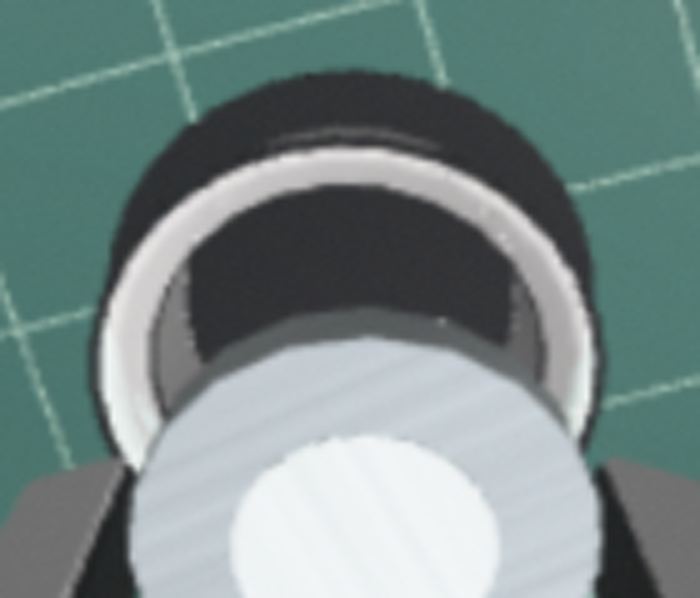

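```bash
python3 - <<'E'
from h import *
from scipy.optimize import least_squares
q=np.load("pics/pose4.npz");p,R=q['p'],q['R']
z=np.array([[92,370],[602,365],[350,142],[118,285],[580,270]])
uv=np.c_[250+z[:,0]/5-.5,130+z[:,1]/4.6-.5]
W=wristpts(uv,0.06,p,R);print(W.round(4))
r=least_squares(lambda c:np.hypot(W[:,0]-c[0],W[:,1]-c[1])-.043,[.607,.222]);print(r.x,r.fun)
E
python3 off.py 4 0.1383
```

```text
[[0.5939 0.1783 0.06  ]
 [0.6163 0.2615 0.06  ]
 [0.5655 0.2318 0.06  ]
 [0.5798 0.1876 0.06  ]
 [0.5979 0.2621 0.06  ]]
[0.60702386 0.21986684] [ 0.00063082 -0.00030479  0.00022296 -0.00080389  0.00022804]
[ 271  180   99  109 6772] world [596.1 223.7] 38.3 tool y -29.5 28.5 z -42.3 27.4
[ 540  180  100   80 5091] world [665.9 456.6] 88.8 tool y 153.7 321.8 z -47.3 31.7
[ 113  183   38   48 1103] world [547.6 107.9] 17.4 tool y -143.0 -109.3 z -42.2 -9.8
```

Call:
move_arm --rows '[{"tx": 2.5,"ty": -0.12,"tz": 0.1,"yaw": 0,"fingers": 1},{"tx": 5,"ty": -0.12,"tz": 0.1,"yaw": 0,"fingers": 1},{"tx": 6.4,"ty": -0.12,"tz": 0.1,"yaw": 0,"fingers": 1},{"tx": 6.4,"ty": -0.12,"tz": 0.1,"yaw": 0,"fingers": 1},{"tx": 6.4,"ty": -0.12,"tz": 0.1,"yaw": 0,"fingers": 1},{"tx": 6.4,"ty": -0.12,"tz": 0.1,"yaw": 0,"fingers": -1},{"tx": 6.4,"ty": -0.12,"tz": 0.1,"yaw": 0,"fingers": -1},{"tx": 6.4,"ty": -0.12,"tz": 0.1,"yaw": 0,"fingers": -1},{"tx": 6.4,"ty": -0.12,"tz": 0.1,"yaw": 0,"fingers": -1},{"tx": 6.4,"ty": -0.12,"tz": 0.1,"yaw": 0,"fingers": -1}]'

```text
time: 5.1
eef_pos: [0.6089, 0.2204, 0.0659]
ee_rot: [0.216, 1.559, -0.216]
contact_force: [0.6, 0.2, 1.0]
grip_width: 0.0925
```

```bash
python3 snap.py 5 wrist
```

```text
5.1 [0.6089 0.2204 0.0659] 74.25 0.09247242258020998 [0.6 0.2 1. ]
```

View pics/wrist5.png

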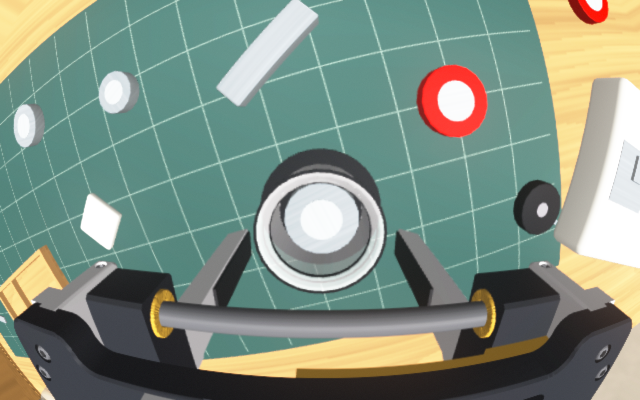

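The large disc lies flat at the bottom of the tube, around (321,217). Next is the medium one.

Run:
```python
from h import *
go([.426,-.063,.13])
q=np.load("pics/pose5.npz")
c=wristpts([[255,230],[386,230],[320,171],[320,293]],0.06,q['p'],q['R']);print(c.round(4), ((c[0]+c[1])/2).round(4),((c[2]+c[3])/2).round(4))
```

```text
{'tx': np.float64(-6.44), 'ty': np.float64(-32.24), 'tz': np.float64(-9.9)}
[[0.5914 0.1802 0.06  ]
 [0.6146 0.2622 0.06  ]
 [0.5659 0.2315 0.06  ]
 [0.6486 0.2079 0.06  ]] [0.603  0.2212 0.06  ] [0.6072 0.2197 0.06  ]
```

Call:
move_arm --rows '[{"tx": -3.5,"ty": 0,"tz": 0,"yaw": 0,"fingers": -1},{"tx": -6.4,"ty": -2,"tz": -0.6,"yaw": 0,"fingers": -1},{"tx": -6.4,"ty": -6.5,"tz": -2,"yaw": 0,"fingers": -1},{"tx": -6.4,"ty": -11,"tz": -3.4,"yaw": 0,"fingers": -1},{"tx": -6.4,"ty": -15.5,"tz": -4.8,"yaw": 0,"fingers": -1},{"tx": -6.4,"ty": -20,"tz": -6.2,"yaw": 0,"fingers": -1},{"tx": -6.4,"ty": -24.5,"tz": -7.6,"yaw": 0,"fingers": -1},{"tx": -6.4,"ty": -28.5,"tz": -8.8,"yaw": 0,"fingers": -1},{"tx": -6.4,"ty": -31.2,"tz": -9.6,"yaw": 0,"fingers": -1},{"tx": -6.4,"ty": -32.2,"tz": -9.9,"yaw": 0,"fingers": -1},{"tx": -6.4,"ty": -32.2,"tz": -9.9,"yaw": 0,"fingers": -1},{"tx": -6.4,"ty": -32.2,"tz": -9.9,"yaw": 0,"fingers": -1}]'

```text
time: 6.35
eef_pos: [0.4265, -0.0622, 0.1296]
ee_rot: [0.216, 1.56, -0.215]
contact_force: [0.8, 0.9, 0.8]
grip_width: 0.0942
```

```bash
python3 snap.py 6 wrist
python3 - <<'E'
from h import *
q=np.load("pics/pose6.npz");p,R=q['p'],q['R']
im=cv2.imread("pics/wrist6.png")
Rr,G,B=[im[...,i].astype(int) for i in (2,1,0)]
m=((G-Rr<14)&(abs(Rr-B)<30)&(Rr>140)).astype(np.uint8)
m[290:]=0
k,l,st,ce=cv2.connectedComponentsWithStats(m)
for i in range(1,k):
    if st[i,4]<200: continue
    cnt=max(cv2.findContours((l==i).astype(np.uint8),0,1)[0],key=len)[:,0]
    for z in (0.016,0.022):
        W=wristpts(cnt,z,p,R)[:,:2]*1000
        r=cv2.minAreaRect(W.astype(np.float32)); 
        print(st[i],z,np.round(r[0],1),np.round(r[1],1),round(r[2],1))
E
```

```text
6.35 [ 0.4265 -0.0622  0.1296] 74.26 0.09421214729598915 [0.8 0.9 0.8]
[535 143  47  64 955] 0.016 [477.  219.3] [23.9 90.7] 32.7
[535 143  47  64 955] 0.022 [474.4 214. ] [23.4 88.8] 32.7
[444 168  31  35 825] 0.016 [453.8  77.1] [35.8 36. ] 29.6
[444 168  31  35 825] 0.022 [451.7  74.7] [35.  35.2] 29.6
[ 299  174   46   46 1707] 0.016 [427.2 -62.9] [44.4 45.7] 74.2
[ 299  174   46   46 1707] 0.022 [425.7 -62.5] [43.5 44.8] 74.2
[185 225  39  33 737] 0.016 [ 441.1 -198.8] [25.2 44.9] 13.9
[185 225  39  33 737] 0.022 [ 439.2 -195.5] [24.7 44. ] 13.9
[ 78 244  47  46 482] 0.016 [ 441.2 -379.7] [ 28.4 134.6] 15.5
[ 78 244  47  46 482] 0.022 [ 439.4 -372.7] [ 27.9 131.8] 15.5
[538 250  35  20 282] 0.016 [594.6 213.5] [64.5 28.5] 69.5
[538 250  35  20 282] 0.022 [589.6 208.3] [63.2 27.9] 69.5
[562 251  37  39 441] 0.016 [635.5 281.1] [98.1 53.2] 46.0
[562 251  37  39 441] 0.022 [629.7 274.6] [96.1 52.1] 46.0
[382 266  31  24 403] 0.016 [539.6  -5.4] [35.4 29.7] 71.2
[382 266  31  24 403] 0.022 [535.7  -6.1] [34.7 29.1] 71.2
```

View pics/wrist6.png

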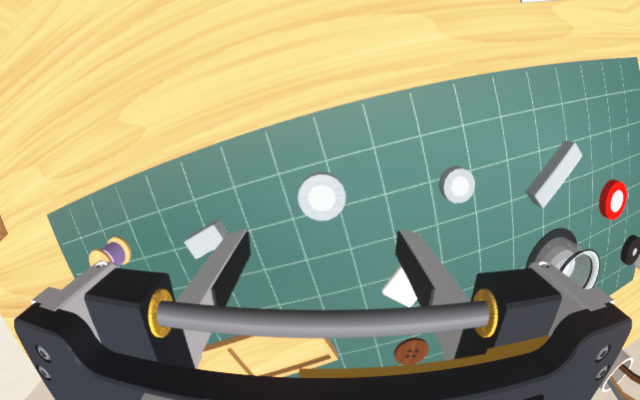

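The medium disc at (322,197) reads (427,-63) mm, centred under the TCP.

Call:
move_arm --rows '[{"tx": 5,"ty": -0.05,"tz": 0.1,"yaw": 0,"fingers": -1},{"tx": 9,"ty": -0.05,"tz": 0.1,"yaw": 0,"fingers": -1},{"tx": 11.5,"ty": -0.05,"tz": 0.1,"yaw": 0,"fingers": -1},{"tx": 12.4,"ty": -0.05,"tz": 0.1,"yaw": 0,"fingers": -1},{"tx": 12.4,"ty": -0.05,"tz": 0.1,"yaw": 0,"fingers": -1},{"tx": 12.4,"ty": -0.05,"tz": 0.1,"yaw": 0,"fingers": 1},{"tx": 12.4,"ty": -0.05,"tz": 0.1,"yaw": 0,"fingers": 1},{"tx": 12.4,"ty": -0.05,"tz": 0.1,"yaw": 0,"fingers": 1},{"tx": 12.4,"ty": -0.05,"tz": 0.1,"yaw": 0,"fingers": 1},{"tx": 12.4,"ty": -0.05,"tz": 0.1,"yaw": 0,"fingers": 1},{"tx": 12.4,"ty": -0.05,"tz": 0.1,"yaw": 0,"fingers": 1},{"tx": 12.4,"ty": -0.05,"tz": 0.1,"yaw": 0,"fingers": 1}]'

```text
time: 7.6
eef_pos: [0.4269, -0.0634, 0.0056]
ee_rot: [0.216, 1.56, -0.216]
contact_force: [-1.0, 0.1, 1.6]
grip_width: 0.0469
```

```bash
python3 snap.py 7 wrist; python3 off.py 7 0.016;python3 -c "
from h import *
go([.607,.2205,.13])"
```

```text
7.6 [ 0.4269 -0.0634  0.0056] 74.25 0.04691804452302463 [-1.   0.1  1.6]
[614 192  26  55 576] world [489.5 205.4] 26.6 tool y 252.9 294.4 z -38.0 12.8
[ 509  200   40   50 1473] world [453.9  77.6] 18.4 tool y 125.0 161.1 z -30.6 5.6
[ 284  214   78   70 4247] world [427.5 -63. ] 23.4 tool y -22.8 23.7 z -22.4 23.5
[ 72 265  49  35 724] world [ 414.9 -253. ] 39.4 tool y -219.8 -151.4 z 19.0 59.5
{'tx': np.float64(-12.44), 'ty': np.float64(32.22), 'tz': np.float64(9.63)}
```

Call:
move_arm --rows '[{"tx": -3,"ty": 0,"tz": 0,"yaw": 0,"fingers": 1},{"tx": -7,"ty": 0,"tz": 0,"yaw": 0,"fingers": 1},{"tx": -11,"ty": 1,"tz": 0.3,"yaw": 0,"fingers": 1},{"tx": -12.4,"ty": 4,"tz": 1.2,"yaw": 0,"fingers": 1},{"tx": -12.4,"ty": 8.5,"tz": 2.5,"yaw": 0,"fingers": 1},{"tx": -12.4,"ty": 13,"tz": 3.9,"yaw": 0,"fingers": 1},{"tx": -12.4,"ty": 17.5,"tz": 5.2,"yaw": 0,"fingers": 1},{"tx": -12.4,"ty": 22,"tz": 6.6,"yaw": 0,"fingers": 1},{"tx": -12.4,"ty": 26.5,"tz": 7.9,"yaw": 0,"fingers": 1},{"tx": -12.4,"ty": 30,"tz": 9,"yaw": 0,"fingers": 1},{"tx": -12.4,"ty": 32,"tz": 9.6,"yaw": 0,"fingers": 1},{"tx": -12.4,"ty": 32.2,"tz": 9.6,"yaw": 0,"fingers": 1},{"tx": -12.4,"ty": 32.2,"tz": 9.6,"yaw": 0,"fingers": 1},{"tx": -10,"ty": 32.2,"tz": 9.6,"yaw": 0,"fingers": 1},{"tx": -7.5,"ty": 32.2,"tz": 9.6,"yaw": 0,"fingers": 1},{"tx": -6.0,"ty": 32.2,"tz": 9.6,"yaw": 0,"fingers": 1},{"tx": -5.9,"ty": 32.2,"tz": 9.6,"yaw": 0,"fingers": 1},{"tx": -5.9,"ty": 32.2,"tz": 9.6,"yaw": 0,"fingers": 1}]'

```text
time: 9.45
eef_pos: [0.6065, 0.2199, 0.0647]
ee_rot: [0.216, 1.56, -0.216]
contact_force: [0.1, 0.9, -0.9]
grip_width: 0.0469
```

```bash
python3 snap.py 8 wrist
```

```text
9.45 [0.6065 0.2199 0.0647] 74.21 0.046937147549191746 [ 0.1  0.9 -0.9]
```

View pics/wrist8.png

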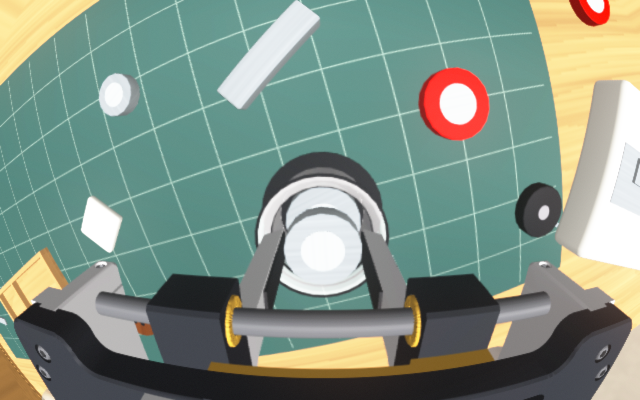

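The medium disc at (322,244) is centred in the mouth, so I'll release it.

Call:
move_arm --rows '[{"tx": 0,"ty": 0,"tz": 0,"yaw": 0,"fingers": -1},{"tx": 0,"ty": 0,"tz": 0,"yaw": 0,"fingers": -1},{"tx": 0,"ty": 0,"tz": 0,"yaw": 0,"fingers": -1},{"tx": 0,"ty": 0,"tz": 0,"yaw": 0,"fingers": -1},{"tx": 0,"ty": 0,"tz": 0,"yaw": 0,"fingers": -1}]'

```text
time: 10.0
eef_pos: [0.6068, 0.2206, 0.0647]
ee_rot: [0.216, 1.56, -0.216]
contact_force: [-0.5, -0.0, -0.4]
grip_width: 0.0842
```

```bash
python3 snap.py 9 wrist;python3 -c "
from h import *
go([.4535,.0775,.13])"
```

```text
10.0 [0.6068 0.2206 0.0647] 74.26 0.08419470350091991 [-0.5 -0.  -0.4]
{'tx': np.float64(-6.54), 'ty': np.float64(-17.92), 'tz': np.float64(-10.86)}
```

View pics/wrist9.png

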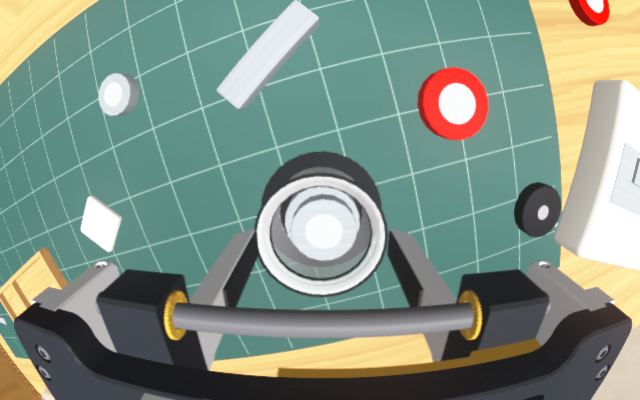

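Medium disc sits inside on top of the large, around (322,226). Now the small one.

Call:
move_arm --rows '[{"tx": -3.5,"ty": 0,"tz": 0,"yaw": 0,"fingers": -1},{"tx": -6.5,"ty": -2,"tz": -1.2,"yaw": 0,"fingers": -1},{"tx": -6.5,"ty": -6,"tz": -3.6,"yaw": 0,"fingers": -1},{"tx": -6.5,"ty": -10,"tz": -6,"yaw": 0,"fingers": -1},{"tx": -6.5,"ty": -14,"tz": -8.5,"yaw": 0,"fingers": -1},{"tx": -6.5,"ty": -17,"tz": -10.3,"yaw": 0,"fingers": -1},{"tx": -6.5,"ty": -17.9,"tz": -10.9,"yaw": 0,"fingers": -1},{"tx": -6.5,"ty": -17.9,"tz": -10.9,"yaw": 0,"fingers": -1},{"tx": -2,"ty": -17.9,"tz": -10.9,"yaw": 0,"fingers": -1},{"tx": 2.5,"ty": -17.9,"tz": -10.9,"yaw": 0,"fingers": -1},{"tx": 5,"ty": -17.9,"tz": -10.9,"yaw": 0,"fingers": -1},{"tx": 5.9,"ty": -17.9,"tz": -10.9,"yaw": 0,"fingers": -1},{"tx": 5.9,"ty": -17.9,"tz": -10.9,"yaw": 0,"fingers": -1},{"tx": 5.9,"ty": -17.9,"tz": -10.9,"yaw": 0,"fingers": 1},{"tx": 5.9,"ty": -17.9,"tz": -10.9,"yaw": 0,"fingers": 1},{"tx": 5.9,"ty": -17.9,"tz": -10.9,"yaw": 0,"fingers": 1},{"tx": 5.9,"ty": -17.9,"tz": -10.9,"yaw": 0,"fingers": 1},{"tx": 5.9,"ty": -17.9,"tz": -10.9,"yaw": 0,"fingers": 1},{"tx": 5.9,"ty": -17.9,"tz": -10.9,"yaw": 0,"fingers": 1},{"tx": 5.9,"ty": -17.9,"tz": -10.9,"yaw": 0,"fingers": 1}]'

```text
time: 12.05
eef_pos: [0.4531, 0.0777, 0.0055]
ee_rot: [0.216, 1.56, -0.216]
contact_force: [-0.1, -0.5, 0.3]
grip_width: 0.0415
```

```bash
python3 snap.py 10 wrist; python3 off.py 10 0.016;python3 -c "
from h import *
go([.607,.2205,.13])"
```

```text
12.05 [0.4531 0.0777 0.0055] 74.25 0.041491673648325456 [-0.1 -0.5  0.3]
[ 479  180   95   99 2950] world [479.5 219.9] 46.6 tool y 105.1 181.6 z -45.4 26.5
[ 293  222   61   55 2620] world [453.8  78.4] 18.4 tool y -17.3 18.8 z -17.5 18.3
[616 234  19  32 381] world [547.2 346.2] 15.8 tool y 268.2 299.5 z 1.9 33.5
[ 69 265  52  35 841] world [ 441.3 -113.8] 41.7 tool y -224.4 -150.7 z 18.8 60.3
{'tx': np.float64(-12.45), 'ty': np.float64(17.92), 'tz': np.float64(10.94)}
```

View pics/wrist10.png

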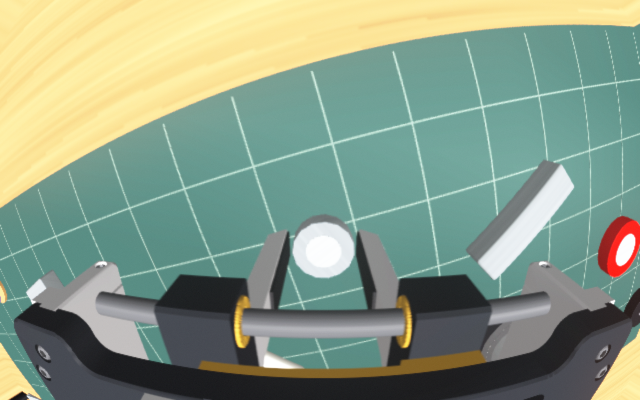

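The small disc at (323,249) is centred, but the fingers are still closing at 41 mm. I'll finish closing first, then carry.

Call:
move_arm --rows '[{"tx": 0,"ty": 0,"tz": 0,"yaw": 0,"fingers": 1},{"tx": 0,"ty": 0,"tz": 0,"yaw": 0,"fingers": 1},{"tx": 0,"ty": 0,"tz": 0,"yaw": 0,"fingers": 1},{"tx": -3,"ty": 0,"tz": 0,"yaw": 0,"fingers": 1},{"tx": -7,"ty": 0,"tz": 0,"yaw": 0,"fingers": 1},{"tx": -11,"ty": 0.8,"tz": 0.5,"yaw": 0,"fingers": 1},{"tx": -12.4,"ty": 3.5,"tz": 2.1,"yaw": 0,"fingers": 1},{"tx": -12.4,"ty": 7.5,"tz": 4.6,"yaw": 0,"fingers": 1},{"tx": -12.4,"ty": 11.5,"tz": 7,"yaw": 0,"fingers": 1},{"tx": -12.4,"ty": 15.5,"tz": 9.5,"yaw": 0,"fingers": 1},{"tx": -12.4,"ty": 17.9,"tz": 10.9,"yaw": 0,"fingers": 1},{"tx": -12.4,"ty": 17.9,"tz": 10.9,"yaw": 0,"fingers": 1},{"tx": -12.4,"ty": 17.9,"tz": 10.9,"yaw": 0,"fingers": 1},{"tx": -10,"ty": 17.9,"tz": 10.9,"yaw": 0,"fingers": 1},{"tx": -7.5,"ty": 17.9,"tz": 10.9,"yaw": 0,"fingers": 1},{"tx": -6,"ty": 17.9,"tz": 10.9,"yaw": 0,"fingers": 1},{"tx": -5.9,"ty": 17.9,"tz": 10.9,"yaw": 0,"fingers": 1},{"tx": -5.9,"ty": 17.9,"tz": 10.9,"yaw": 0,"fingers": 1}]'

```text
time: 13.9
eef_pos: [0.6065, 0.2201, 0.0648]
ee_rot: [0.216, 1.56, -0.216]
contact_force: [-0.7, 0.0, -1.5]
grip_width: 0.0373
```

```bash
python3 snap.py 11 wrist
```

```text
13.9 [0.6065 0.2201 0.0648] 74.23 0.03732899030800641 [-0.7  0.  -1.5]
```

View pics/wrist11.png

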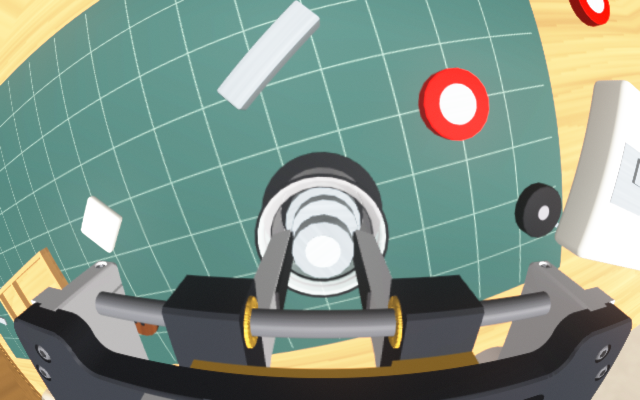

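The small disc at (323,250) is centred, so I'll release it.

Call:
move_arm --rows '[{"tx": 0,"ty": 0,"tz": 0,"yaw": 0,"fingers": -1},{"tx": 0,"ty": 0,"tz": 0,"yaw": 0,"fingers": -1},{"tx": 0,"ty": 0,"tz": 0,"yaw": 0,"fingers": -1},{"tx": 0,"ty": 0,"tz": 0,"yaw": 0,"fingers": -1},{"tx": 0,"ty": 0,"tz": 0,"yaw": 0,"fingers": -1},{"tx": -3.5,"ty": 0,"tz": 0,"yaw": 0,"fingers": -1},{"tx": -6.5,"ty": 0,"tz": 0,"yaw": 0,"fingers": -1}]'

```text
time: 14.65
eef_pos: [0.6059, 0.2204, 0.1295]
ee_rot: [0.215, 1.562, -0.216]
contact_force: [0.4, 0.2, 0.7]
grip_width: 0.0902
```

```bash
python3 snap.py 12 wrist;python3 -c "
from h import *
go([.473,.2145,.13],np.radians(33))"
```

```text
14.65 [0.6059 0.2204 0.1295] 74.26 0.09021996118163741 [0.4 0.2 0.7]
{'tx': np.float64(0.53), 'ty': np.float64(-4.35), 'tz': np.float64(-12.99), 'yaw': 41.3}
```

View pics/wrist12.png

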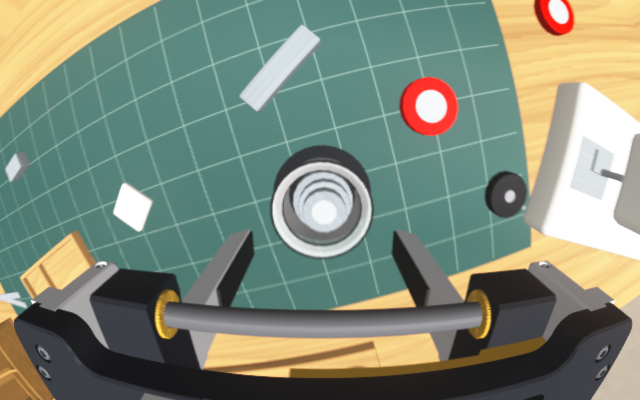

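All three discs are in the tube, as nested rings around (322,205). Now the long bar.

Call:
move_arm --rows '[{"tx": 0,"ty": -0.7,"tz": -2,"yaw": 8,"fingers": -1},{"tx": 0,"ty": -1.8,"tz": -5.5,"yaw": 16,"fingers": -1},{"tx": 0,"ty": -3,"tz": -9,"yaw": 24,"fingers": -1},{"tx": 0,"ty": -4,"tz": -12,"yaw": 32,"fingers": -1},{"tx": 0,"ty": -4.4,"tz": -13,"yaw": 39,"fingers": -1},{"tx": 0,"ty": -4.4,"tz": -13,"yaw": 41.3,"fingers": -1},{"tx": 0,"ty": -4.4,"tz": -13,"yaw": 41.3,"fingers": -1},{"tx": 0,"ty": -4.4,"tz": -13,"yaw": 41.3,"fingers": -1}]'

```text
time: 15.5
eef_pos: [0.4697, 0.2134, 0.1295]
ee_rot: [0.775, 1.428, -0.775]
contact_force: [0.6, -0.9, 0.7]
grip_width: 0.0941
```

```bash
python3 snap.py 13 wrist
cat > bar.py <<'E'
from h import *
import sys
t=sys.argv[1];z=float(sys.argv[2])
q=np.load(f"pics/pose{t}.npz");p,R=q['p'],q['R']
im=cv2.imread(f"pics/wrist{t}.png")
Rr,G,B=[im[...,i].astype(int) for i in (2,1,0)]
m=((G-Rr<14)&(abs(Rr-B)<30)&(Rr>int(sys.argv[3]) if len(sys.argv)>3 else (G-Rr<14)&(abs(Rr-B)<30)&(Rr>140))).astype(np.uint8)
m[300:]=0
k,l,st,ce=cv2.connectedComponentsWithStats(m)
for i in range(1,k):
    if st[i,4]<300: continue
    cnt=max(cv2.findContours((l==i).astype(np.uint8),0,1)[0],key=len)[:,0]
    W=wristpts(cnt,z,p,R)
    r=cv2.minAreaRect((W[:,:2]*1000).astype(np.float32)); T=R.T@(np.r_[np.array(r[0])/1000,z]-p)*1000
    print(st[i],z,np.round(r[0],1),np.round(r[1],1),round(r[2],1),"tool",T.round(1))
E
python3 bar.py 13 .022
```

```text
15.5 [0.4697 0.2134 0.1295] 33.01 0.0940799300145 [ 0.6 -0.9  0.7]
[ 143    0   70   87 2561] 0.022 [258.7 273. ] [34.6 97.8] 3.4 tool [ 107.4 -144.6 -165. ]
[  530     0   110   148 11907] 0.022 [692.4 569.3] [270.3 189.2] 52.0 tool [ 107.6  380.6 -177.2]
[445 115  28  31 676] 0.022 [544.6 344.8] [30.2 29.8] 35.9 tool [107.5 134.3 -69.4]
[ 316  152   25   90 2089] 0.022 [474.6 216.5] [22.6 89.2] 33.0 tool [1.075e+02 5.700e+00 1.000e-01]
[ 178  229   68   71 1500] 0.022 [416.4  78. ] [132.2  31.5] 82.6 tool [ 107.5 -118.5   84.6]
[ 401  230   81   70 2572] 0.022 [626.1 232.7] [ 60.7 129.1] 68.3 tool [107.5 141.7  69. ]
[ 543  232   97   68 3563] 0.022 [912.8 358.1] [333.7 105.4] 17.5 tool [107.6 450.3 120. ]
[  33  261   84   39 1161] 0.022 [ 233.9 -107.4] [254.6  38.6] 56.0 tool [ 107.4 -372.6  140.6]
```

View pics/wrist13.png

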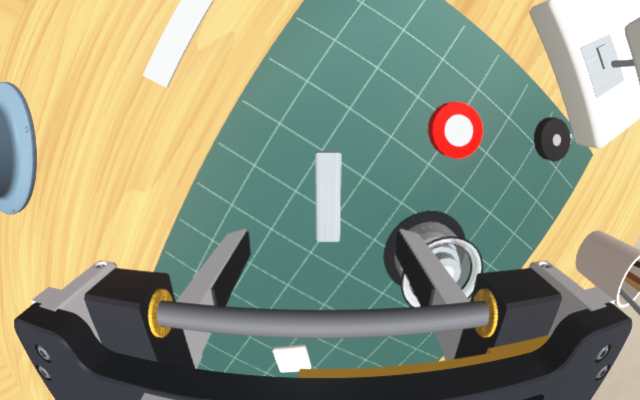

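The bar at (328,197) is aligned with the jaws. I'll descend and grip with the tips at about 10 mm.

Call:
move_arm --rows '[{"tx": 4,"ty": 0.4,"tz": 0,"yaw": 0,"fingers": -1},{"tx": 8,"ty": 0.4,"tz": 0,"yaw": 0,"fingers": -1},{"tx": 11,"ty": 0.4,"tz": 0,"yaw": 0,"fingers": -1},{"tx": 11.9,"ty": 0.4,"tz": 0,"yaw": 0,"fingers": -1},{"tx": 11.9,"ty": 0.4,"tz": 0,"yaw": 0,"fingers": 1},{"tx": 11.9,"ty": 0.4,"tz": 0,"yaw": 0,"fingers": 1},{"tx": 11.9,"ty": 0.4,"tz": 0,"yaw": 0,"fingers": 1},{"tx": 11.9,"ty": 0.4,"tz": 0,"yaw": 0,"fingers": 1},{"tx": 11.9,"ty": 0.4,"tz": 0,"yaw": 0,"fingers": 1},{"tx": 11.9,"ty": 0.4,"tz": 0,"yaw": 0,"fingers": 1},{"tx": 11.9,"ty": 0.4,"tz": 0,"yaw": 0,"fingers": 1},{"tx": 11.9,"ty": 0.4,"tz": 0,"yaw": 0,"fingers": 1},{"tx": 11.9,"ty": 0.4,"tz": 0,"yaw": 0,"fingers": 1},{"tx": 11.9,"ty": 0.4,"tz": 0,"yaw": 0,"fingers": 1},{"tx": 11.9,"ty": 0.4,"tz": 0,"yaw": 0,"fingers": 1}]'

```text
time: 17.05
eef_pos: [0.4731, 0.2157, 0.0105]
ee_rot: [0.776, 1.427, -0.776]
contact_force: [0.9, 0.8, -0.8]
grip_width: 0.0239
```

```bash
python3 snap.py 14 wrist; python3 bar.py 14 .022; python3 -c "
from h import *
go([.613,-.172,.13],np.radians(10.6))"
```

```text
17.05 [0.4731 0.2157 0.0105] 32.95 0.023886942078448287 [ 0.9  0.8 -0.8]
[  64    0   65   81 2634] 0.022 [267.4 255.7] [34.5 58. ] 3.3 tool [ -11.6 -150.8 -145.5]
[ 605    0   35  114 1799] 0.022 [589.1 486.8] [ 56.5 108.5] 25.4 tool [ -11.3  244.7 -164.4]
[ 507  118   36   48 1375] 0.022 [543.1 343.9] [29.7 30.2] 39.0 tool [-11.4 128.5 -69.5]
[ 302  174   42  126 4856] 0.022 [470.5 221. ] [23.7 81. ] 32.8 tool [-11.5   0.7  -5.9]
[ 269  230   32   70 1235] 0.022 [458.7 194.3] [15.2 50.2] 22.8 tool [-11.5 -23.7  10.1]
[ 345  230   32   70 1222] 0.022 [499.7 220.8] [14.6 50.4] 43.4 tool [-11.5  25.   10.1]
[  33  261   92   39 1792] 0.022 [314.7  57.6] [148.9  30.2] 49.0 tool [ -11.6 -218.9   46.5]
[535 261  78  39 834] 0.022 [685.7 296. ] [144.9  17.5] 9.9 tool [-11.3 222.   48.2]
[467 276  43  24 561] 0.022 [592.4 253.1] [39.5 19. ] 26.0 tool [-11.4 120.4  33.5]
{'tx': np.float64(-11.95), 'ty': np.float64(-9.34), 'tz': np.float64(40.14), 'yaw': 22.4}
```

View pics/wrist14.png

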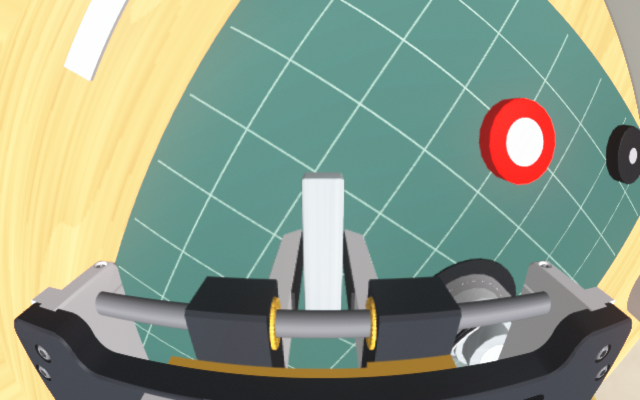

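The long bar is held at (322,240), 23.9 mm across. I'll carry it to the tray and turn by 22.4°.

Call:
move_arm --rows '[{"tx": -3,"ty": 0,"tz": 0,"yaw": 0,"fingers": 1},{"tx": -7,"ty": 0,"tz": 0,"yaw": 0,"fingers": 1},{"tx": -11,"ty": -0.2,"tz": 1,"yaw": 0,"fingers": 1},{"tx": -12,"ty": -0.9,"tz": 4,"yaw": 2,"fingers": 1},{"tx": -12,"ty": -1.9,"tz": 8,"yaw": 5,"fingers": 1},{"tx": -12,"ty": -2.8,"tz": 12,"yaw": 8,"fingers": 1},{"tx": -12,"ty": -3.7,"tz": 16,"yaw": 11,"fingers": 1},{"tx": -12,"ty": -4.7,"tz": 20,"yaw": 14,"fingers": 1},{"tx": -12,"ty": -5.6,"tz": 24,"yaw": 17,"fingers": 1},{"tx": -12,"ty": -6.5,"tz": 28,"yaw": 20,"fingers": 1},{"tx": -12,"ty": -7.5,"tz": 32,"yaw": 22,"fingers": 1},{"tx": -12,"ty": -8.4,"tz": 36,"yaw": 22.4,"fingers": 1},{"tx": -12,"ty": -9.1,"tz": 39,"yaw": 22.4,"fingers": 1},{"tx": -12,"ty": -9.2,"tz": 40.1,"yaw": 22.4,"fingers": 1},{"tx": -12,"ty": -9.2,"tz": 40.1,"yaw": 22.4,"fingers": 1},{"tx": -12,"ty": -9.2,"tz": 40.1,"yaw": 22.4,"fingers": 1}]'

```text
time: 18.7
eef_pos: [0.6129, -0.1695, 0.1293]
ee_rot: [1.072, 1.294, -1.073]
contact_force: [0.7, 0.1, -4.6]
grip_width: 0.0236
```

```bash
python3 snap.py 15 wrist scene; python3 -c "
from h import *
go([.614,-.172,.0165],np.radians(10.6))"
```

```text
18.7 [ 0.6129 -0.1695  0.1293] 10.59 0.023572989139018515 [ 0.7  0.1 -4.6]
{'tx': np.float64(11.34), 'ty': np.float64(0.05), 'tz': np.float64(0.3), 'yaw': 0.0}
```

View pics/wrist15.png

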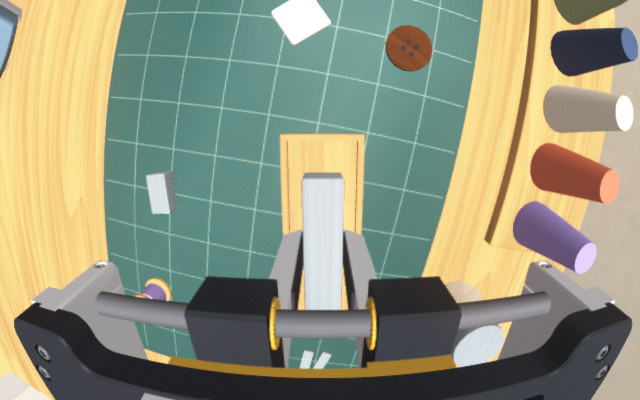

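View pics/scene15.png

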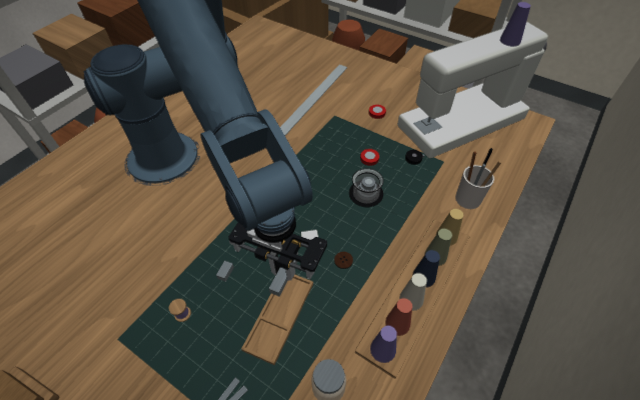

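The bar is centred over the tray; the tray's near edge spans (281..364) at row 135. I'll check that edge against the top-camera pose.

Run:
```python
from h import *
q=np.load("pics/pose15.npz");p,R=q['p'],q['R']
W=wristpts([[281,135],[364,135]],0.015,p,R);print(W.round(4))
m=W.mean(0)[:2];d=W[1]-W[0];a=np.arctan2(d[1],d[0]);yv=np.array([-np.sin(a),np.cos(a)])
print(np.linalg.norm(d),np.degrees(a)+90,"origin",m-.105*yv,"long",m-.066*yv,"short",m-.168*yv)
```

```text
[[ 0.5632 -0.117   0.015 ]
 [ 0.6407 -0.1026  0.015 ]]
0.07877386231379502 100.55403390402562 origin [ 0.62119496 -0.21298794] long [ 0.61405161 -0.17464772] short [ 0.63273421 -0.27492214]
```

Call:
move_arm --rows '[{"tx": 4,"ty": 0,"tz": 0.4,"yaw": 0,"fingers": 1},{"tx": 8,"ty": 0,"tz": 0.4,"yaw": 0,"fingers": 1},{"tx": 10.3,"ty": 0,"tz": 0.4,"yaw": 0,"fingers": 1},{"tx": 11,"ty": 0,"tz": 0.4,"yaw": 0,"fingers": 1},{"tx": 11.3,"ty": 0,"tz": 0.4,"yaw": 0,"fingers": 1},{"tx": 11.3,"ty": 0,"tz": 0.4,"yaw": 0,"fingers": 1},{"tx": 11.3,"ty": 0,"tz": 0.4,"yaw": 0,"fingers": 1}]'

```text
time: 19.5
eef_pos: [0.616, -0.1753, 0.0196]
ee_rot: [1.072, 1.287, -1.071]
contact_force: [0.1, 0.5, -3.9]
grip_width: 0.0235
```

Call:
move_arm --rows '[{"tx": 0.2,"ty": 0,"tz": 0,"yaw": 0,"fingers": 1},{"tx": 0.2,"ty": 0,"tz": 0,"yaw": 0,"fingers": 1},{"tx": 0.2,"ty": 0,"tz": 0,"yaw": 0,"fingers": 1}]'

```text
time: 19.8
eef_pos: [0.6147, -0.175, 0.0159]
ee_rot: [1.072, 1.29, -1.072]
contact_force: [0.4, 0.5, -4.5]
grip_width: 0.0234
```

Now open partway, rise, and look.

Call:
move_arm --rows '[{"tx": 0,"ty": 0,"tz": 0,"yaw": 0,"fingers": 0.15},{"tx": 0,"ty": 0,"tz": 0,"yaw": 0,"fingers": 0.15},{"tx": 0,"ty": 0,"tz": 0,"yaw": 0,"fingers": 0.15},{"tx": -2,"ty": 0,"tz": 0,"yaw": 0,"fingers": 0.15},{"tx": -6,"ty": 0,"tz": 0,"yaw": 0,"fingers": -0.5},{"tx": -10,"ty": 0,"tz": 0,"yaw": 0,"fingers": -1},{"tx": -11.4,"ty": 0,"tz": 0,"yaw": 0,"fingers": -1},{"tx": -11.4,"ty": 0,"tz": 0,"yaw": 0,"fingers": -1}]'

```text
time: 20.6
eef_pos: [0.6164, -0.1757, 0.1325]
ee_rot: [1.073, 1.285, -1.07]
contact_force: [0.3, 0.0, -0.2]
grip_width: 0.0685
```

```bash
python3 snap.py 16 wrist; python3 bar.py 16 .027; python3 -c "
from h import *
go([.439,-.1975,.13],np.radians(13.2))"
```

```text
20.6 [ 0.6164 -0.1757  0.1325] 10.56 0.0685041982526902 [ 0.3  0.  -0.2]
[ 268    0   59   39 1517] 0.027 [561.9  -4.4] [41.4 42.1] 42.5 tool [ 104.8  -22.7 -178.8]
[ 540   81   89   44 3184] 0.027 [916.6   3.6] [183.9  49.8] 18.7 tool [ 106.7  327.5 -121.6]
[ 308  150   25   91 2200] 0.027 [ 614.9 -174.1] [22.9 89.5] 10.7 tool [105.5  -1.6  -2.2]
[144 166  24  41 734] 0.027 [ 443.4 -193.8] [23.7 42.8] 12.9 tool [ 104.7 -173.9  -14.3]
[528 194  67  73 676] 0.027 [ 924.8 -168.3] [ 52.3 177.6] 76.2 tool [107.2 304.1  48.9]
[ 210  229   56   71 1502] 0.027 [ 546.6 -269.4] [112.5  30.4] 66.3 tool [105.4 -86.2  78.9]
[ 380  229   56   71 1432] 0.027 [ 719.7 -236.3] [ 25.2 112.7] 44.8 tool [106.3  90.   78.2]
[  33  261   91   39 1764] 0.027 [ 277.8 -376.4] [250.5  49.4] 28.4 tool [ 104.3 -370.1  134.9]
[534 261  81  39 973] 0.027 [1019.3 -238.6] [ 40.1 258.5] 82.7 tool [107.9 384.1 135.3]
{'tx': np.float64(-0.04), 'ty': np.float64(-17.7), 'tz': np.float64(-1.01), 'yaw': -2.6}
```

View pics/wrist16.png

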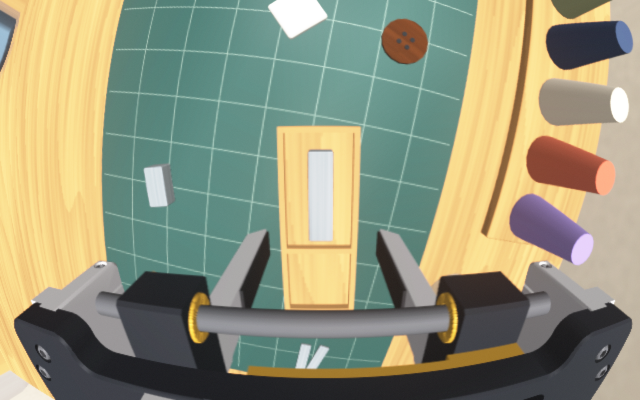

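The long bar lies centred in the long compartment at (320,195). Now the short bar.

Call:
move_arm --rows '[{"tx": 0,"ty": -2,"tz": -0.1,"yaw": -2.5,"fingers": -1},{"tx": 0,"ty": -6,"tz": -0.3,"yaw": -2.5,"fingers": -1},{"tx": 0,"ty": -10.5,"tz": -0.5,"yaw": -2.5,"fingers": -1},{"tx": 0,"ty": -14.5,"tz": -0.8,"yaw": -2.5,"fingers": -1},{"tx": 0,"ty": -17,"tz": -1,"yaw": -2.5,"fingers": -1},{"tx": 0,"ty": -17.7,"tz": -1.1,"yaw": -2.5,"fingers": -1},{"tx": 0,"ty": -17.7,"tz": -1.1,"yaw": -2.5,"fingers": -1},{"tx": 0,"ty": -17.7,"tz": -1.1,"yaw": -2.5,"fingers": -1}]'

```text
time: 21.45
eef_pos: [0.439, -0.1963, 0.1288]
ee_rot: [1.04, 1.309, -1.04]
contact_force: [-0.5, -0.1, 0.3]
grip_width: 0.0941
```

```bash
python3 snap.py 17 wrist; python3 bar.py 17 .022
```

```text
21.45 [ 0.439  -0.1963  0.1288] 13.06 0.09407017692014395 [-0.5 -0.1  0.3]
[ 452   18   49   49 1467] 0.022 [552.   -4.1] [44.4 42. ] 42.5 tool [ 106.9  153.6 -161.7]
[627 127  13  36 375] 0.022 [851.1 -20.6] [37.3 52.7] 25.3 tool [106.7 441.2 -78. ]
[ 471  174   32   82 1444] 0.022 [ 617.6 -175. ] [24.  92.5] 10.5 tool [106.8 178.8  19.7]
[ 311  176   24   44 1036] 0.022 [ 439.2 -195.5] [22.5 42.7] 13.0 tool [106.8   0.5  -0.7]
[ 178  229   68   71 1488] 0.022 [ 343.1 -305.1] [132.   31.2] 62.0 tool [ 106.8 -117.9   84.4]
[ 401  229   67   71 1362] 0.022 [ 576.8 -248. ] [ 22.5 131.1] 53.3 tool [106.7 122.6  81.6]
[  33  261   84   39 1161] 0.022 [ 108.4 -416.5] [254.4  38.5] 36.1 tool [ 106.8 -371.7  139.9]
[535 261  81  39 774] 0.022 [ 843.1 -245.4] [ 28.5 257.6] 80.0 tool [106.6 382.6 139.2]
```

View pics/wrist17.png

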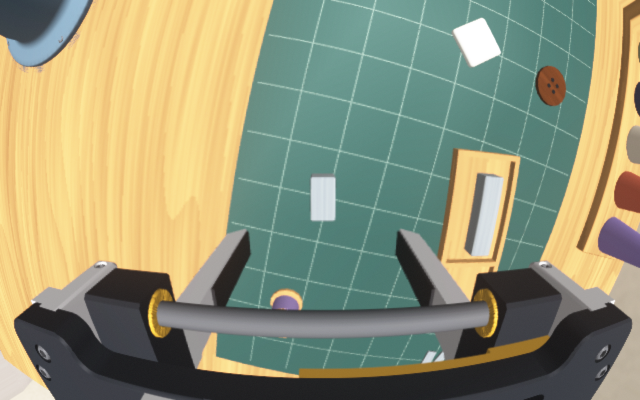

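The short bar at (323,198) is aligned and centred. The spool at (286,300) is well beyond the fingers.

Call:
move_arm --rows '[{"tx": 4,"ty": 0.05,"tz": -0.05,"yaw": 0,"fingers": -1},{"tx": 8,"ty": 0.05,"tz": -0.05,"yaw": 0,"fingers": -1},{"tx": 11,"ty": 0.05,"tz": -0.05,"yaw": 0,"fingers": -1},{"tx": 11.9,"ty": 0.05,"tz": -0.05,"yaw": 0,"fingers": -1},{"tx": 11.9,"ty": 0.05,"tz": -0.05,"yaw": 0,"fingers": 1},{"tx": 11.9,"ty": 0.05,"tz": -0.05,"yaw": 0,"fingers": 1},{"tx": 11.9,"ty": 0.05,"tz": -0.05,"yaw": 0,"fingers": 1},{"tx": 11.9,"ty": 0.05,"tz": -0.05,"yaw": 0,"fingers": 1},{"tx": 11.9,"ty": 0.05,"tz": -0.05,"yaw": 0,"fingers": 1},{"tx": 11.9,"ty": 0.05,"tz": -0.05,"yaw": 0,"fingers": 1},{"tx": 11.9,"ty": 0.05,"tz": -0.05,"yaw": 0,"fingers": 1},{"tx": 11.9,"ty": 0.05,"tz": -0.05,"yaw": 0,"fingers": 1},{"tx": 11.9,"ty": 0.05,"tz": -0.05,"yaw": 0,"fingers": 1},{"tx": 11.9,"ty": 0.05,"tz": -0.05,"yaw": 0,"fingers": 1},{"tx": 11.9,"ty": 0.05,"tz": -0.05,"yaw": 0,"fingers": 1}]'

```text
time: 23.0
eef_pos: [0.4389, -0.1959, 0.0104]
ee_rot: [1.04, 1.309, -1.04]
contact_force: [-0.6, 0.5, 0.5]
grip_width: 0.0238
```

```bash
python3 -c "
from h import *
go([.6325,-.2745,.13],np.radians(10.6))"
```

```text
{'tx': np.float64(-11.96), 'ty': np.float64(17.09), 'tz': np.float64(12.03), 'yaw': 2.5}
```

```bash
python3 -c "
from h import *
d=np.load('pics/top0.npy');C=cloud('top',d)
s=C[60:115,435:490].reshape(-1,3);s=s[s[:,2]>.03]
print(s.min(0),s.max(0))
s2=s[s[:,2]>.08];print(s2.min(0) if len(s2) else 0)"
```

```text
[ 0.45045528 -0.30659525  0.03004667] [0.83069318 0.08702059 0.98043748]
[ 0.45045528 -0.30659525  0.08012602]
```

Call:
move_arm --rows '[{"tx": -3,"ty": 0,"tz": 0,"yaw": 0,"fingers": 1},{"tx": -7,"ty": 0,"tz": 0,"yaw": 0,"fingers": 1},{"tx": -11,"ty": 0.5,"tz": 0.4,"yaw": 0,"fingers": 1},{"tx": -12,"ty": 3.5,"tz": 2.5,"yaw": 0,"fingers": 1},{"tx": -12,"ty": 7,"tz": 4.9,"yaw": 1,"fingers": 1},{"tx": -12,"ty": 10.5,"tz": 7.4,"yaw": 2.5,"fingers": 1},{"tx": -12,"ty": 14,"tz": 9.9,"yaw": 2.5,"fingers": 1},{"tx": -12,"ty": 16.5,"tz": 11.6,"yaw": 2.5,"fingers": 1},{"tx": -12,"ty": 17.1,"tz": 12,"yaw": 2.5,"fingers": 1},{"tx": -12,"ty": 17.1,"tz": 12,"yaw": 2.5,"fingers": 1},{"tx": -12,"ty": 17.1,"tz": 12,"yaw": 2.5,"fingers": 1}]'

```text
time: 24.1
eef_pos: [0.6314, -0.2735, 0.1298]
ee_rot: [1.072, 1.293, -1.073]
contact_force: [-0.4, 0.9, -1.3]
grip_width: 0.0233
```

```bash
python3 snap.py 18 wrist scene
```

```text
24.1 [ 0.6314 -0.2735  0.1298] 10.56 0.02327085773161761 [-0.4  0.9 -1.3]
```

View pics/wrist18.png

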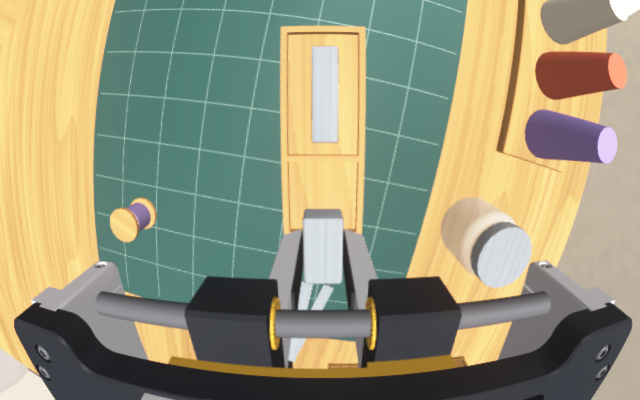

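View pics/scene18.png

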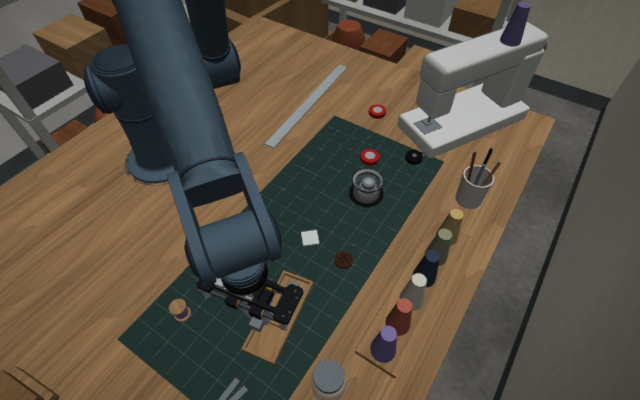

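The short bar hangs over the short compartment. The jar at (487,245) is close to the gripper's right side, so I'll check the clearance before lowering.

```bash
python3 -c "
from h import *
d=np.load('pics/top0.npy');C=cloud('top',d);
s=C[60:115,435:490][d[60:115,435:490]>0];s=s[s[:,2]>.03]
print(s.min(0),s.max(0),np.percentile(s,[2,50,98],axis=0))
go([.633,-.274,.0165])"
```

```text
[ 0.76514305 -0.30659525  0.03004667] [ 0.83069318 -0.24221788  0.09568439] [[ 0.76669264 -0.30280028  0.03255768]
 [ 0.79235283 -0.26835338  0.08869718]
 [ 0.82603005 -0.24332878  0.09331898]]
{'tx': np.float64(11.38), 'ty': np.float64(0.16), 'tz': np.float64(0.08)}
```

The jar starts at x = 0.765 and the gripper body ends near 0.72, so it clears. Lowering.

Call:
move_arm --rows '[{"tx": 4,"ty": 0.05,"tz": 0.05,"yaw": 0,"fingers": 1},{"tx": 8,"ty": 0.05,"tz": 0.05,"yaw": 0,"fingers": 1},{"tx": 10.3,"ty": 0.05,"tz": 0.05,"yaw": 0,"fingers": 1},{"tx": 11,"ty": 0.05,"tz": 0.05,"yaw": 0,"fingers": 1},{"tx": 11.4,"ty": 0.05,"tz": 0.05,"yaw": 0,"fingers": 1},{"tx": 11.4,"ty": 0.05,"tz": 0.05,"yaw": 0,"fingers": 1},{"tx": 11.4,"ty": 0.05,"tz": 0.05,"yaw": 0,"fingers": 1},{"tx": 11.4,"ty": 0.05,"tz": 0.05,"yaw": 0,"fingers": 1},{"tx": 11.4,"ty": 0.05,"tz": 0.05,"yaw": 0,"fingers": 1}]'

```text
time: 25.1
eef_pos: [0.6338, -0.2749, 0.0176]
ee_rot: [1.072, 1.289, -1.072]
contact_force: [0.4, 0.4, -0.7]
grip_width: 0.0236
```

Call:
move_arm --rows '[{"tx": 0.1,"ty": 0,"tz": 0,"yaw": 0,"fingers": 1},{"tx": 0.1,"ty": 0,"tz": 0,"yaw": 0,"fingers": 1},{"tx": 0.1,"ty": 0,"tz": 0,"yaw": 0,"fingers": 0.15},{"tx": 0.1,"ty": 0,"tz": 0,"yaw": 0,"fingers": 0.15},{"tx": 0.1,"ty": 0,"tz": 0,"yaw": 0,"fingers": 0.15},{"tx": 0.1,"ty": 0,"tz": 0,"yaw": 0,"fingers": 0.15},{"tx": -2,"ty": 0,"tz": 0,"yaw": 0,"fingers": 0.15},{"tx": -6,"ty": 0,"tz": 0,"yaw": 0,"fingers": -0.5},{"tx": -10,"ty": 0,"tz": 0,"yaw": 0,"fingers": -1},{"tx": -11.4,"ty": 0,"tz": 0,"yaw": 0,"fingers": -1},{"tx": -11.4,"ty": 0,"tz": 0,"yaw": 0,"fingers": -1}]'

```text
time: 26.2
eef_pos: [0.6347, -0.2755, 0.1335]
ee_rot: [1.072, 1.285, -1.071]
contact_force: [0.3, 0.3, 0.2]
grip_width: 0.0678
```

```bash
python3 snap.py 19 wrist scene; python3 bar.py 19 .027
```

```text
26.2 [ 0.6347 -0.2755  0.1335] 10.56 0.06782979697792897 [0.3 0.3 0.2]
[ 537    0   98   41 2525] 0.027 [937.4  26.4] [243.   49.1] 29.4 tool [ 107.   352.4 -241.7]
[ 308   44   26   94 2422] 0.027 [ 615.2 -175.5] [22.9 87. ] 10.6 tool [ 106.1   -1.3 -102.3]
[559 111  54  50 686] 0.027 [ 941.3 -140.1] [115.6  50.4] 9.6 tool [107.5 325.8 -77.3]
[ 309  173   24   46 1094] 0.027 [ 633.3 -273.4] [22.4 44.6] 10.5 tool [106.5  -1.4  -2.7]
[ 472  209   54   68 2487] 0.027 [ 844.5 -291.6] [77.8 88.3] 88.9 tool [107.5 202.9  53.9]
[ 210  229   56   71 1500] 0.027 [ 564.7 -369.9] [113.   30.5] 66.3 tool [106.5 -86.5  79.5]
[ 380  229   56   71 1406] 0.027 [ 738.5 -336.3] [ 24.5 112.9] 43.8 tool [107.2  90.5  78.4]
[  33  261   91   39 1764] 0.027 [ 294.5 -477.3] [251.9  50. ] 28.4 tool [ 105.5 -371.8  135.6]
[534 261  83  39 914] 0.027 [1040.5 -342.1] [ 32.6 265.1] 79.2 tool [108.6 386.3 139.4]
```

View pics/wrist19.png

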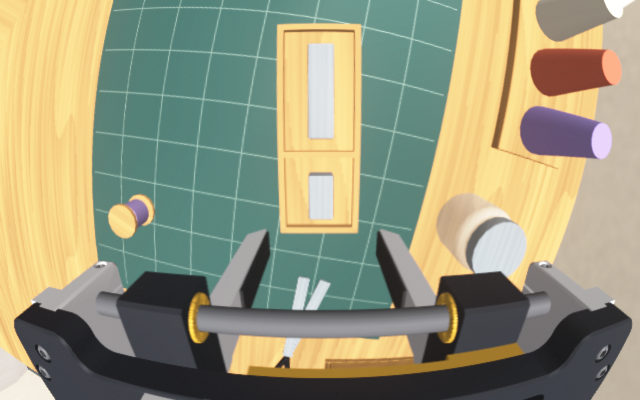

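Both bars lie in their compartments, at (320,90) and (320,197). I'll back off and take a final look from above.

Call:
move_arm --rows '[{"tx": -4,"ty": 0,"tz": 0,"yaw": 0,"fingers": -1},{"tx": -8,"ty": -2,"tz": 0,"yaw": 0,"fingers": -1},{"tx": -11,"ty": -6,"tz": 0,"yaw": 0,"fingers": -1},{"tx": -12,"ty": -10,"tz": 0,"yaw": 0,"fingers": -1},{"tx": -12,"ty": -14,"tz": 0,"yaw": 0,"fingers": -1},{"tx": -12,"ty": -18,"tz": 0,"yaw": 0,"fingers": -1},{"tx": -12,"ty": -20,"tz": 0,"yaw": 0,"fingers": -1},{"tx": -12,"ty": -20,"tz": 0,"yaw": 0,"fingers": -1},{"tx": -12,"ty": -20,"tz": 0,"yaw": 0,"fingers": -1},{"tx": -12,"ty": -20,"tz": 0,"yaw": 0,"fingers": -1},{"tx": -12,"ty": -20,"tz": 0,"yaw": 0,"fingers": -1},{"tx": -12,"ty": -20,"tz": 0,"yaw": 0,"fingers": -1}]'

```text
time: 27.5
eef_pos: [0.4372, -0.3109, 0.2501]
ee_rot: [1.072, 1.292, -1.072]
contact_force: [-0.4, 0.1, 0.4]
grip_width: 0.094
```

```bash
python3 snap.py 20 top scene
python3 - <<'E'
from h import *
im=cv2.imread("pics/top20.png");d=np.load("pics/top20.npy");C=cloud("top",d)
a=cv2.resize(im[135:205,235:305],(400,400),interpolation=cv2.INTER_CUBIC)
b=cv2.resize(cv2.imread("pics/scene20.png")[155:215,335:395],(400,400),interpolation=cv2.INTER_CUBIC)
cv2.imwrite("pics/fin.png",np.hstack([a,b]))
r=np.hypot(C[...,0]-.607,C[...,1]-.2205)
for lo,hi in((0,.012),(.012,.017),(.021,.023),(.026,.028)):
    s=C[(r>=lo)&(r<hi)];print(lo,np.percentile(s[:,2],[10,50,90]).round(4))
s=C[r<.014];A=np.c_[s[:,:2]-s[:,:2].mean(0),np.ones(len(s))];print("slope",np.linalg.lstsq(A,s[:,2],rcond=None)[0])
# bars & bystanders depth compare
d0=np.load("pics/top0.npy");C0=cloud("top",d0)
for nm,(x,y) in dict(long=(.614,-.175),short=(.632,-.273)).items():
    s=C[np.hypot(C[...,0]-x,C[...,1]-y)<.010];print(nm,np.median(s[:,2]))
im0=cv2.imread("pics/top0.png")
for nm,(u,v) in dict(spool=(488,232),chalk=(355,186),button=(357,145)).items():
    sh=cv2.phaseCorrelate(*[np.float64(cv2.cvtColor(i[v-20:v+20,u-20:u+20],6)) for i in(im0,im)]);print(nm,sh)
E
```

```text
27.5 [ 0.4372 -0.3109  0.2501] 10.62 0.09395302799076737 [-0.4  0.1  0.4]
0 [0.0531 0.0554 0.0574]
0.012 [0.0443 0.0548 0.0569]
0.021 [0.0219 0.0374 0.0414]
0.026 [0.0113 0.0227 0.0349]
slope [ 0.04881579 -0.00133265  0.05531169]
long 0.027870026654932545
short 0.02795761286238263
spool ((0.0461949205482739, 0.05377821989602083), 0.9944052385774258)
chalk ((-0.02708207568813137, -0.038275686414422694), 0.9979390135837898)
button ((-0.12195068333249637, 0.06359251728925486), 0.969625361924073)
```

View pics/top20.png

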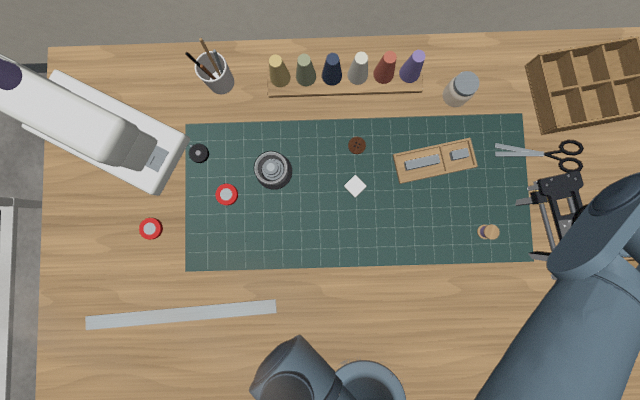

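View pics/fin.png

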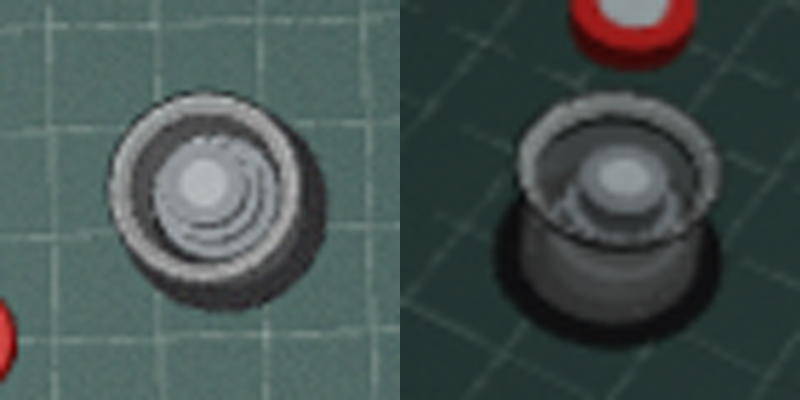

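The final views show nested discs in the tube, with the stack top at about 55 mm, both bars flat, and the bystanders shifted by less than 0.2 px. The arm stands clear.

```bash
python3 -c "
from rig import sign_off
print(sign_off())"
```

```text
the job is handed in; nothing more can be done
None
```

I put all five weights away and handed the job in after about 27.6 s of the 112 s allowed. `sign_off` gives no verdict, so what follows is from my own last checks.

**Discs:** I dropped the large, medium and small discs in that order at the tube mouth. In the final views they sit as nested, level rings. The top camera reads the stack top at about 55 mm against the expected 54; that camera reads about 1 mm high.

**Bars:** The long bar is at about (615, -175) mm and the short bar at (633, -273) mm. Both are within about 3 mm of their compartment centres and aligned with the tray. Their tops read about 28 mm against the expected 27.

**Bystanders:** The spool, chalk and button show less than 0.2 px of shift in the top image. I never approached the red look-alike. The arm ended clear of everything, 25 cm up.

**Checks that disagreed:**
- The scene camera placed things about 10 mm off from the top and wrist cameras. Those two agreed to about 2 mm, so I used them.
- A coarse plane fit on the small disc's depth gave a 0.05 rad slope. I took that as depth noise at the disc's edge, and it is within the 0.12 rad limit.

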